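# Change the sample under the copy-stand lamp

### The job

Get the stand ready for photographing the next sample. First swing the lamp arm up out of the way, close to upright (at least 75 degrees), and let go of it; then move every pine cone from the sorting tray into the cardboard box, and after that lift the dipper by its handle and pour all its hazelnuts into the tray (put any that miss into the tray too). Stand the empty dipper upright on the round rubber mat again and, with all the nuts in, lower the lamp arm to 45 degrees above level, let go and make sure that it stays there; do not shift the jar or the bottle.

Things in the scene. Friction and masses are not known exactly. Their poses are not given: they have to be found in the camera images.
- lamp (a joint): Friction hinge of the lamp arm, in rad: the angle of the arm above level. 0 = level, reaching over the tray (the lower stop); 0.785 = 45 degrees; 1.57 = straight up; the upper stop is at 1.75. It stays where it is left: moving it up takes about 5 N at the handle, moving it down 1 to 4 N. A metal disc on the +x side of the hinge has dark ticks every 15 degrees from level to upright, long ones at level, 45 and upright.
- lamp_hinge (a point): Centre of the lamp hinge, 90 mm above the bench, on a white post at the +y end of the base board, 217 mm from the tray's centre along the tray's y axis; the post and its scale disc reach 122 mm above the bench and 35 mm to either side along x. The hinge axis is this frame's x axis (level, along the tray's x axis). The frame turns with the arm: the arm runs from here along the frame's own -y axis.
- lamp_grip (a point): Middle of the lamp's handle: a round black rubber grip 16 mm thick and 55 mm long on the outer end of the lamp arm, in line with the arm, 228 mm from the hinge; it runs 22 mm on past this point to the arm's tip. Frame parallel to lamp_hinge's. The lamp head, 60 mm wide, sits on the arm 170 mm from the hinge and faces down when the arm is level; the arm between is a 14 mm tube.
- tray: White sorting tray fixed on a grey base board 240 x 400 x 18 mm: outside 200 mm (x) by 260 mm (y), 30 mm high, walls and floor 4 mm thick. Origin at the centre of its underside, which lies 18 mm above the bench; floor 22 mm and rim 48 mm above the bench. The board reaches 153 mm to the -y side and 247 mm to the +y side of the tray's centre.
- carton: Open cardboard box, fixed to the bench, outside 220 mm (x) by 150 mm (y), 60 mm high, walls and floor 4 mm. Origin at the centre of its underside, on the bench.
- mat: Round dark rubber mat, 160 mm across and 4 mm thick, fixed to the bench. Origin at the centre of its underside.
- dipper: Steel dipper, standing on the mat: a round cup with flared sides, 80 mm across the base, 116 mm across the rim, 58 mm high, wall 4 mm, floor 5 mm, with a straight level black handle, 15 mm wide and 12 mm high, sticking out along the dipper's own -x axis from the cup wall to 170 mm from the cup's axis, its middle line 48 mm above the underside. Weighs 0.16 kg, and holds the nuts at the start. Origin at the centre of its underside, z up through the mouth.
- dipper_grip (a point): Point on the middle line of the dipper's handle, 112 mm from the cup's axis and 48 mm above its underside. Frame parallel to the dipper's.
- cone1: First pine cone, brown, 76 mm long and 42 mm thick, about 35 g, lying on its side in the sorting tray at the start. Origin at its middle, its x axis along its length. May be absent.
- cone2: Second pine cone, brown, 76 mm long and 42 mm thick, about 35 g, lying on its side in the sorting tray at the start. Origin at its middle, its x axis along its length. May be absent.
- cone3: Third pine cone, brown, 76 mm long and 42 mm thick, about 35 g, lying on its side in the sorting tray at the start. Origin at its middle, its x axis along its length. May be absent.
- nut1: First hazelnut, brown, round, 22 mm thick, 10 g, at the start on the floor of the dipper with the others. Origin at its middle. May be absent.
- nut2: Second hazelnut, brown, round, 22 mm thick, 10 g, at the start on the floor of the dipper with the others. Origin at its middle. May be absent.
- nut3: Third hazelnut, brown, round, 22 mm thick, 10 g, at the start on the floor of the dipper with the others. Origin at its middle. May be absent.
- nut4: Fourth hazelnut, brown, round, 22 mm thick, 10 g, at the start on the floor of the dipper with the others. Origin at its middle. May be absent.
- nut5: Fifth hazelnut, brown, round, 22 mm thick, 10 g, at the start on the floor of the dipper with the others. Origin at its middle. May be absent.
- nut6: Sixth hazelnut, brown, round, 22 mm thick, 10 g, at the start on the floor of the dipper with the others. Origin at its middle. May be absent.
- nut7: Seventh hazelnut, brown, round, 22 mm thick, 10 g, at the start on the floor of the dipper with the others. Origin at its middle. May be absent.
- jar: Bystander: closed glass jar with a black lid, 66 mm wide and 85 mm high. Origin at the centre of its underside.
- wash: Bystander: white plastic bottle with a blue cap, 62 mm wide and 110 mm high. Origin at the centre of its underside.
Mind the look-alikes: they are no part of the job. Leave any purple look-alike of the cone3 alone.

How it is judged:
On the way, in this order (a step that is already met when the one before it is completed fails the run):
1. the lamp arm is swung up to at least 75 degrees and stays there, let go (value of joint lamp above 1.309 rad and contact force between the fingers and anything else below 0.3 N), for 0.3 s.
2. every pine cone is in the cardboard box, let go (x of cone1 in the frame of carton between -0.107 and 0.107 m and y of cone1 in the frame of carton between -0.073 and 0.073 m and z of cone1 in the frame of carton between 0 and 0.075 m and x of cone2 in the frame of carton between -0.107 and 0.107 m and y of cone2 in the frame of carton between -0.073 and 0.073 m and z of cone2 in the frame of carton between 0 and 0.075 m and x of cone3 in the frame of carton between -0.107 and 0.107 m and y of cone3 in the frame of carton between -0.073 and 0.073 m and z of cone3 in the frame of carton between 0 and 0.075 m and contact force between the fingers and anything else below 0.3 N), for 0.2 s.
3. the dipper is lifted and tipped by at least 40 degrees to pour (angle between dipper's own z axis and vertical above 0.7 rad and height (world z) of dipper above 0.045 m), for 0.1 s.
4. every nut lies in the sorting tray (x of nut1 in the frame of tray between -0.097 and 0.097 m and y of nut1 in the frame of tray between -0.127 and 0.127 m and z of nut1 in the frame of tray between 0 and 0.04 m and x of nut2 in the frame of tray between -0.097 and 0.097 m and y of nut2 in the frame of tray between -0.127 and 0.127 m and z of nut2 in the frame of tray between 0 and 0.04 m and x of nut3 in the frame of tray between -0.097 and 0.097 m and y of nut3 in the frame of tray between -0.127 and 0.127 m and z of nut3 in the frame of tray between 0 and 0.04 m and x of nut4 in the frame of tray between -0.097 and 0.097 m and y of nut4 in the frame of tray between -0.127 and 0.127 m and z of nut4 in the frame of tray between 0 and 0.04 m and x of nut5 in the frame of tray between -0.097 and 0.097 m and y of nut5 in the frame of tray between -0.127 and 0.127 m and z of nut5 in the frame of tray between 0 and 0.04 m and x of nut6 in the frame of tray between -0.097 and 0.097 m and y of nut6 in the frame of tray between -0.127 and 0.127 m and z of nut6 in the frame of tray between 0 and 0.04 m and x of nut7 in the frame of tray between -0.097 and 0.097 m and y of nut7 in the frame of tray between -0.127 and 0.127 m and z of nut7 in the frame of tray between 0 and 0.04 m), for 0.3 s.
5. the lamp arm stands at 45 degrees and holds there for a second, let go (value of joint lamp between 0.715585 and 0.855211 rad and velocity of joint lamp between -0.03 and 0.03 rad/s and contact force between the fingers and anything else below 0.3 N), for 1 s.
At the end, for the whole second after the job is handed in: the lamp arm stands at 45 degrees within 4 degrees and holds there by itself; every cone present lies in the carton and every nut present in the tray, below or about level with their rims; the dipper stands upright at rest on the mat, its centre within 55 mm of the mat's; nothing is held (all of step 4 and value of joint lamp between 0.715585 and 0.855211 rad and x of cone1 in the frame of carton between -0.107 and 0.107 m and y of cone1 in the frame of carton between -0.073 and 0.073 m and z of cone1 in the frame of carton between 0 and 0.075 m and x of cone2 in the frame of carton between -0.107 and 0.107 m and y of cone2 in the frame of carton between -0.073 and 0.073 m and z of cone2 in the frame of carton between 0 and 0.075 m and x of cone3 in the frame of carton between -0.107 and 0.107 m and y of cone3 in the frame of carton between -0.073 and 0.073 m and z of cone3 in the frame of carton between 0 and 0.075 m and horizontal distance between dipper and mat below 0.055 m and angle between dipper's own z axis and vertical below 0.12 rad and height (world z) of dipper below 0.012 m and linear speed of dipper below 0.03 m/s); the robot touches nothing.
It fails at once if the jar is moved more than 40 mm (distance of jar from where it was at the start of the episode above 0.04 m).
It fails at once if the bottle is moved more than 40 mm (distance of wash from where it was at the start of the episode above 0.04 m).
Of cone1, cone2, cone3 only 2 to 3 are there at a start; the rules pass over those that are not, and their reading is None.
Of nut1, nut2, nut3, nut4, nut5, nut6, nut7 only 4 to 7 are there at a start; the rules pass over those that are not, and their reading is None.
At some moment in a run one of cone1, cone2, cone3 may be knocked a few centimetres aside while the robot is not near it.
It also fails if it takes over 208 s, if anything falls off the work surface, if the arm or the gripper's body presses on something with over 40 N, if the wrist force passes 120 N, or if a joint passes its speed limit or range.

### The arm

A 6-joint arm with a two-finger parallel gripper is mounted at the origin on the work surface. World frame = base frame: x ahead of the robot, y to its left, z up, the work surface at z = 0. Lengths are in m, angles in rad, forces in N, time in s.
With the tool pointing down it reaches from about 0.275 to 0.75 m from the base axis. Payload 10.2 kg.
Tool frame: the origin (TCP) lies on the centre line of the jaws, within the pads' length; the fingertips stand tip_extent ahead of it and the grasp point (between the pads) lies 6 mm ahead of it (tip_extent is the distance from the TCP to the fingertips, in m); y points along the fingers, z is the direction in which the jaws open and shut, and the axes are right-handed (so a half turn about y gives the same grasp; the last joint's range is limited). The gripper opens to 85 mm and grips with 20 to 120 N. Pads are 22 mm wide; open, the fingers measure 114 mm over their backs; the gripper's body (76 mm by 85 mm) begins 54 mm behind the grasp point. The pads swing forward as they close: fully open they stand 13 mm farther back than shut.
Start: joints at [1.082, 0.313, 1.498, -0, 1.331, -0.223], TCP at [0.138, 0.507, 0.256] pointing down, gripper open.
Joint ranges: [-2.94, 2.94], [-0.97, 2.17], [0.19, 2.56], [-1.23, 4.37], [0.02, 3.11], [-2.88, 2.88]. Speed limits (rad/s): [2.39, 2.39, 3.01, 3.14, 3.14, 3.14].

### API

Orientations are given as a unit quaternion [x, y, z, w].
In Python, from plant import observe, grab_frame, calibration, finish_job, tip_extent gives the robot as it stands. The module is installed in compiled form; this text tells all that it offers.
- The arm moves only by the shell command python3 -m jog 'ROWS' [FORCE]. ROWS is JSON, a list of rows, each a list of 5 numbers: the opening, from 0 (shut) to 1 (fully open), then the shift along the world's x, y, z in mm, then the turn about the world's z in rad. A call has 1 to 12 rows; each row shifts and turns the pose as measured when the row begins; what a row does not reach is not made up. A row lasts 1/8 s, in which the tool goes at most 62.5 mm and 10.7 degrees, less where a joint would pass 70% of its speed; a pose out of reach is approached as far as the arm can. A call with a gripper value outside its range is refused whole. The fingers move at their own pace and stop on an object; FORCE is the grip in N (left out, the last holds). Time passes only in rows, so rows that do not move let the fingers close. It gives the time, the measured TCP pose, the force and the opening at its end, in the units of the state.
- observe(): the state, without advancing time (a new reading comes with each control period).
- grab_frame(name): name is "scene" or "top" or "wrist"; returns the picture (480x640x3 uint8, blue, green, red); there is no depth.
- calibration(name): a dict with "intrinsics" (3x3 intrinsics, pixels), "extrinsics" (4x4, takes a point from camera to world coordinates); the wrist camera has in their place "T_tool_cam" (4x4, takes a point from camera to tool coordinates, whose origin is the TCP and whose axes are the tool frame's). Camera axes: x right, y up, looking along -z (the intrinsics and any distortion apply to the point x, -y, -z); pixel columns grow to the right and rows downward; lengths in m; the calibration is good to about 2 mm. A picture is of the moment at which its call begins: read the wrist's pose just before it. calibration takes no time and is no camera call.
- finish_job(): hands the job in, once; it reports no verdict.
The state is a dict: "time_s": time; "joint_pos": joint angles; "dq": joint speeds; "tau": joint torques, N m; "eef_pos": TCP position; "orientation": TCP orientation; "ft_force": force on the tool from outside, world axes, zero at the start; "ft_torque": the same for the moment, N m; "width": opening from 0.0 (shut) to 1.0 (fully open).
Only numpy, scipy, OpenCV 4.12 (cv2) and the standard library are available. Lean on these libraries where they do the work, as an engineer would, in place of code of your own. Each camera call takes 0.05 s, during which the arm holds its last target.

## Working session

There is one attempt and no reset: what is moved stays moved. The work goes in short steps, Python scripts to look and compute and a shell command to move; the robot and the scene stay as the last step left them, time stands still between calls to the robot, and variables do not carry over. Pictures are saved under pics/ and viewed, and the job is handed in when it is done.

```bash
mkdir -p pics; ls; python3 - <<'E'
from plant import *
import cv2
print(observe()); print(tip_extent() if callable(tip_extent) else tip_extent)
for n in("scene","top","wrist"):
    print(n,calibration(n)); cv2.imwrite(f"pics/{n}0.png",grab_frame(n))
E
```

```text
pics
{'time_s': 0.0, 'joint_pos': array([ 1.08161838e+00,  3.13473737e-01,  1.49846587e+00, -2.84018709e-05,
        1.33100872e+00, -2.23381928e-01]), 'dq': array([ 0.00044792, -0.00125309, -0.00168614, -0.00046118, -0.0004934 ,
       -0.00098929]), 'tau': array([ 9.03134569e-04, -4.12277627e+01, -2.59737450e+01, -1.63190757e-04,
        4.21080054e-03, -2.70320470e-05]), 'eef_pos': array([0.13779997, 0.50634635, 0.25571208]), 'orientation': array([ 0.70132431, -0.09385235,  0.09353628, -0.7004191 ]), 'ft_force': array([-0.34653472,  0.16729417, -1.11382218]), 'ft_torque': array([-0.02242322, -0.00127926,  0.00252625]), 'width': 1.0013142955161562}
0.025
scene {'intrinsics': array([[558.89342407,   0.        , 319.55084806],
       [  0.        , 558.89342407, 240.91155642],
       [  0.        ,   0.        ,   1.        ]]), 'extrinsics': array([[ 0.72797546, -0.50972237,  0.45851373,  1.24100829],
       [ 0.68544279,  0.5266324 , -0.50281855, -0.78642214],
       [ 0.01482967,  0.68032449,  0.73276099,  1.20821182],
       [ 0.        ,  0.        ,  0.        ,  1.        ]])}
[... 266 characters left out ...]
809,  0.02133398,  0.00293593, -0.0087879 ],
       [ 0.00649452,  0.16870864,  0.98564457,  1.22767967],
       [ 0.        ,  0.        ,  0.        ,  1.        ]])}
wrist {'intrinsics': array([[354.3852058 ,   0.        , 319.14683762],
       [  0.        , 354.3852058 , 240.60347755],
       [  0.        ,   0.        ,   1.        ]]), 'T_tool_cam': array([[-7.61476524e-05, -9.63050419e-01, -2.69321154e-01,
        -6.78465276e-02],
       [-1.25204623e-04,  2.69321162e-01, -9.63050412e-01,
        -1.17003699e-01],
       [ 9.99999989e-01, -3.96137745e-05, -1.41086538e-04,
         5.82802531e-04],
       [ 0.00000000e+00,  0.00000000e+00,  0.00000000e+00,
         1.00000000e+00]])}
```

View pics/scene0.png

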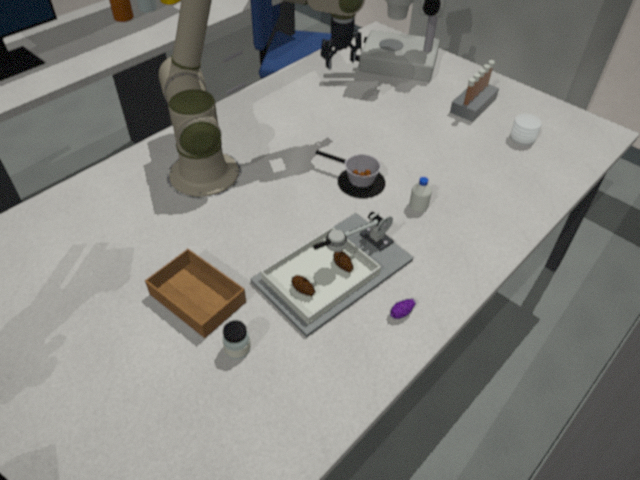

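View pics/top0.png

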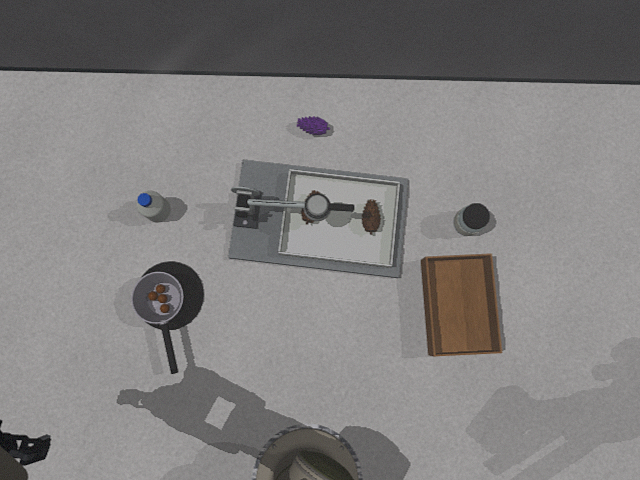

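View pics/wrist0.png

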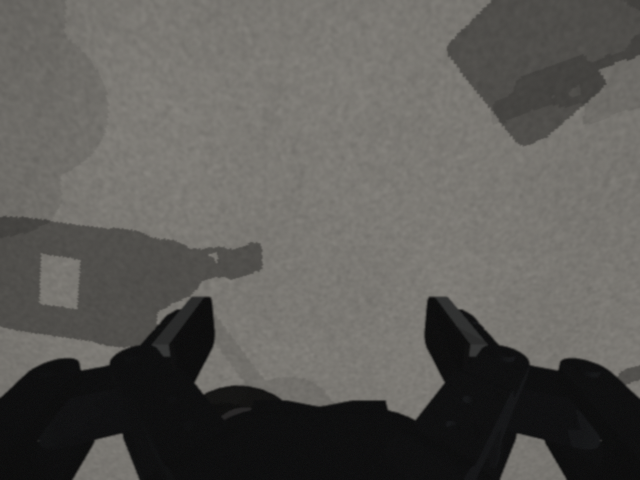

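Top view: lamp head (316,206), handle (342,207), cones (308,205) and (372,216). The dipper is at (158,297) on the mat (168,295), its handle end at (174,372). The carton is at (462,305), jar (473,218) and bottle (150,205). The purple thing at (313,125) is a look-alike. I'll enlarge the cones and dipper.

```bash
cat > h.py <<'E'
import numpy as np, cv2
from plant import *
from scipy.spatial.transform import Rotation as R
def cam(n):
    c=calibration(n); K=c["intrinsics"]
    if n=="wrist":
        s=observe(); T=np.eye(4); T[:3,:3]=R.from_quat(s["orientation"]).as_matrix(); T[:3,3]=s["eef_pos"]
        E=T@c["T_tool_cam"]
    else: E=c["extrinsics"]
    return K,E
def p2w(n,uv,z,c=None):
    K,E=c or cam(n); out=[]
    for u,v in np.atleast_2d(uv):
        d=E[:3,:3]@np.array([(u-K[0,2])/K[0,0],-(v-K[1,2])/K[1,1],-1]); o=E[:3,3]
        out.append(o+d*(z-o[2])/d[2])
    return np.array(out)
def w2p(n,P,c=None):
    K,E=c or cam(n); P=np.atleast_2d(P); q=(P-E[:3,3])@E[:3,:3]
    return np.c_[K[0,2]+K[0,0]*q[:,0]/-q[:,2],K[1,2]-K[1,1]*q[:,1]/-q[:,2]]
def snap(n,f,crop=None,k=1):
    c=cam(n); im=grab_frame(n); 
    j=im if crop is None else im[crop[1]:crop[3],crop[0]:crop[2]]
    cv2.imwrite(f"pics/{f}.png",cv2.resize(j,None,fx=k,fy=k,interpolation=cv2.INTER_CUBIC)); return im,c
def st():
    s=observe(); r=R.from_quat(s["orientation"]).as_matrix()
    print("t%.2f tcp"%s["time_s"],np.round(s["eef_pos"]*1e3,1),"fing",np.round(r[:,1],2),"jaw",np.round(r[:,2],3),"F",np.round(s["ft_force"],1),"w%.3f"%s["width"],"q",np.round(s["joint_pos"],2))
E
python3 - <<'E'
from h import *
im=cv2.imread("pics/top0.png")
cv2.imwrite("pics/topc1.png",cv2.resize(im[150:290,220:420],None,fx=4,fy=4,interpolation=2))
cv2.imwrite("pics/topc2.png",cv2.resize(im[250:390,110:230],None,fx=4,fy=4,interpolation=2))
im=cv2.imread("pics/scene0.png")
cv2.imwrite("pics/scc1.png",cv2.resize(im[200:340,240:430],None,fx=4,fy=4,interpolation=2))
E
```

```text
(no output)
```

View pics/topc1.png

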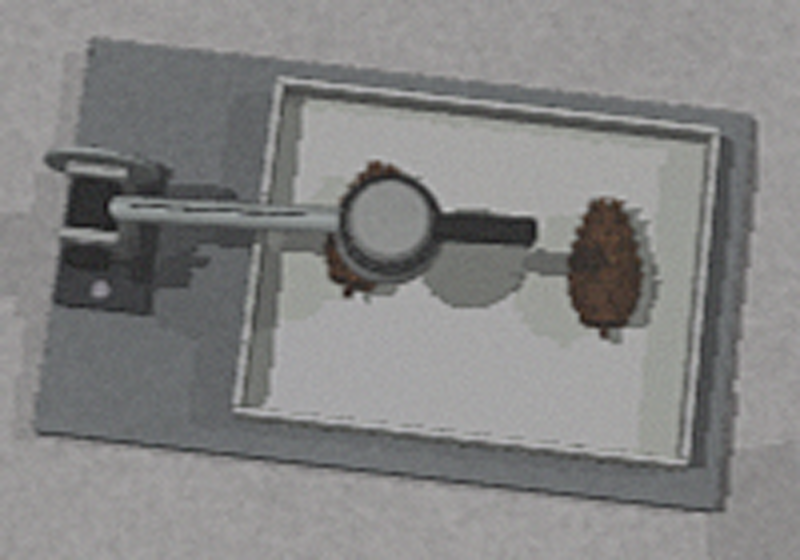

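View pics/topc2.png

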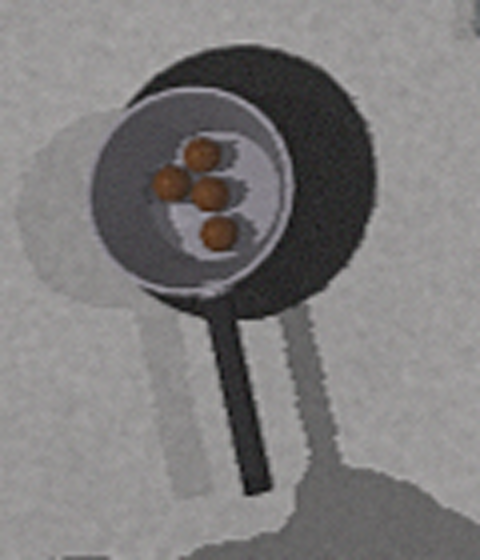

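View pics/scc1.png

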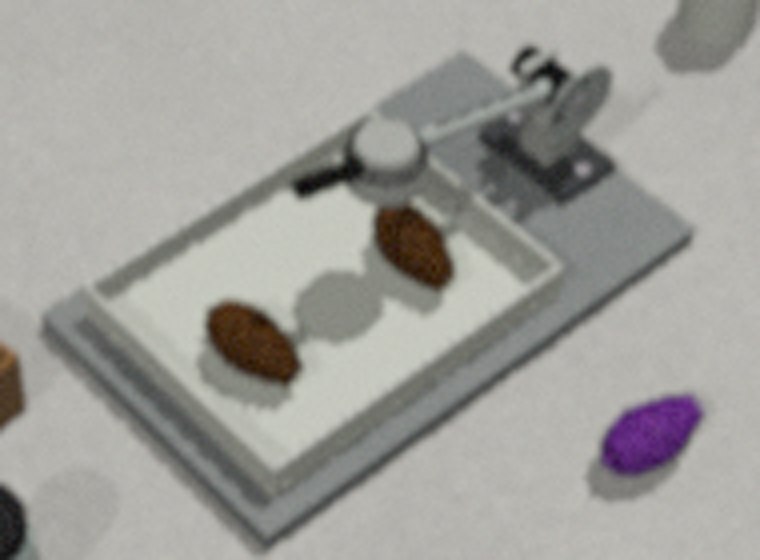

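```bash
python3 - <<'E'
from h import *
np.set_printoptions(precision=4,suppress=True)
tl=np.array([(278,78),(720,130),(690,465),(235,410)])/4+[220,150]
P=p2w("top",tl,.048); print("tray rim",P[:,:2],"c",P.mean(0))
d=(P[0]+P[3]-P[1]-P[2])[:2]; th=np.arctan2(d[1],d[0]); print("y axis dir deg",np.degrees(th)); 
print(np.linalg.norm(P[0]-P[1]),np.linalg.norm(P[0]-P[3]))
yd=np.array([np.cos(th),np.sin(th)]); h=P.mean(0)[:2]+.217*yd; print("hinge",h)
# lamp grip for angles vs pixel of tip and scene
for a in np.radians([0,5,10,15,20,25,30]):
    tip=np.r_[h-yd*.25*np.cos(a),.09+.25*np.sin(a)]; hd=np.r_[h-yd*.17*np.cos(a),.09+.17*np.sin(a)]
    print(round(np.degrees(a)),"top",w2p("top",[tip,hd]).round(1).tolist(),"scene",w2p("scene",[tip,hd]).round(1).tolist())
print("obs tip top",np.array([537,230])/4+[220,150],"scene",np.array([298,186])/4+[240,200])
print("cone2 top",p2w("top",np.array([606,262])/4+[220,150],.043)," ends",p2w("top",np.array([(606,200),(606,328)])/4+[220,150],.043))
print("cone scene", p2w("scene",np.array([[254,343],[414,246]])/4+[240,200],.043), "ends",p2w("scene",np.array([[212,318],[296,378],[385,208],[447,285]])/4+[240,200],.043))
c=p2w("top",[(422,256),(490,255),(500,352),(430,355)],.06); print("carton",c,c.mean(0))
print("mat",p2w("top",[(110+255/4,250+181/4)],.004))
print("cup rim c",p2w("top",np.array([(192,192)])/4+[110,250],.062),"rim pts",p2w("top",np.array([(90,190),(294,190)])/4+[110,250],.062))
print("handle end, start",p2w("top",np.array([(258,492),(221,310)])/4+[110,250],.058))
print("jar",p2w("top",[(476,216)],.085),"wash",p2w("top",[(145,200)],.11))
st()
E
```

```text
tray rim [[ 0.6961  0.0577]
 [ 0.6705 -0.2002]
 [ 0.4741 -0.182 ]
 [ 0.5     0.0763]] c [ 0.5852 -0.062   0.048 ]
y axis dir deg 84.30320768141884
0.2591992518525618 0.19704130381457913
hinge [0.6067 0.1539]
0 top [[355.8, 214.9], [320.1, 210.6]] scene [[311.0, 264.0], [333.6, 249.3]]
5 top [[356.2, 212.7], [319.8, 209.1]] scene [[311.3, 258.3], [334.0, 245.5]]
10 top [[355.7, 210.3], [319.0, 207.4]] scene [[312.2, 252.3], [334.7, 241.4]]
15 top [[354.2, 207.7], [317.6, 205.7]] scene [[313.7, 245.8], [335.8, 237.1]]
20 top [[351.8, 205.1], [315.5, 203.9]] scene [[315.7, 239.0], [337.3, 232.7]]
25 top [[348.4, 202.2], [312.8, 202.0]] scene [[318.3, 232.0], [339.1, 228.0]]
30 top [[344.0, 199.3], [309.5, 200.1]] scene [[321.4, 224.7], [341.2, 223.3]]
obs tip top [354.25 207.5 ] scene [314.5 246.5]
cone2 top [[ 0.5916 -0.1346  0.043 ]]  ends [[ 0.6284 -0.1345  0.043 ]
 [ 0.5528 -0.1348  0.043 ]]
cone scene [[ 0.5924 -0.1343  0.043 ]
 [ 0.6123  0.0027  0.043 ]] ends [[ 0.5573 -0.1386  0.043 ]
 [ 0.6324 -0.136   0.043 ]
 [ 0.5744  0.0148  0.043 ]
 [ 0.6516 -0.0079  0.043 ]]
carton [[ 0.4972 -0.2468  0.06  ]
 [ 0.5028 -0.4001  0.06  ]
 [ 0.2892 -0.4145  0.06  ]
 [ 0.2797 -0.2614  0.06  ]] [ 0.3922 -0.3307  0.06  ]
mat [[0.4009 0.3196 0.004 ]]
cup rim c [[0.3908 0.3384 0.062 ]] rim pts [[0.3907 0.3946 0.062 ]
 [0.393  0.2822 0.062 ]]
handle end, start [[0.2303 0.2923 0.058 ]
 [0.3269 0.319  0.058 ]]
jar [[ 0.5863 -0.3635  0.085 ]] wash [[0.6006 0.3677 0.11  ]]
t0.15 tcp [137.9 506.4 255.9] fing [-0. -0. -1.] jaw [ 0.263  0.965 -0.001] F [-0.9  0.4 -0.1] w0.995 q [ 1.08  0.31  1.5  -0.    1.33 -0.22]
```

Two cones are in the tray and four nuts in the dipper; the purple thing is outside the tray and violet. The lamp is at about 15°. I move above its handle.

```bash
python3 -m jog '[[1,37.2,-47.9,0,-0.117],[1,37.2,-47.9,0,-0.117],[1,37.2,-47.9,0,-0.117],[1,37.2,-47.9,0,-0.117],[1,37.2,-47.9,0,-0.117],[1,37.2,-47.9,0,-0.117],[1,37.2,-47.9,0,-0.117],[1,37.2,-47.9,0,-0.117],[1,37.2,-47.9,0,-0.117],[1,37.2,-47.9,0,-0.117],[1,37.2,-47.9,0,-0.117],[1,37.2,-47.9,0,-0.117]]' 25; python3 -c "
from h import *
st(); snap('wrist','w1'); snap('scene','s1',(240,180,430,340),4)"
```

```text
time_s: 1.65
eef_pos: [0.5916, -0.0862, 0.2544]
orientation: [-0.464, 0.534, -0.533, 0.464]
ft_force: [0.6, -0.2, 0.4]
width: 1.0
t1.65 tcp [591.6 -86.2 254.4] fing [-0.  0. -1.] jaw [ 0.99  -0.139 -0.001] F [ 0.6 -0.2  0.4] w1.000 q [-0.34  0.48  1.27  0.    1.4  -0.2 ]
```

View pics/w1.png

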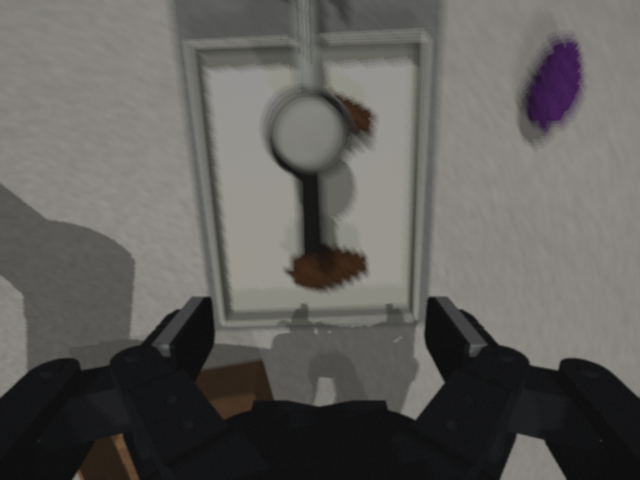

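View pics/s1.png

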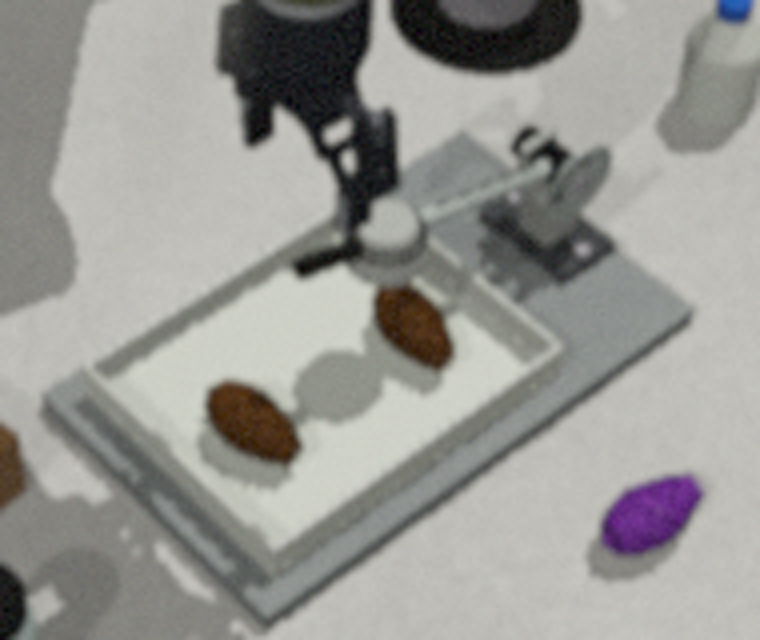

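Wrist view: lamp head (310,130), black handle down to (313,250), both cones below. The arm was still moving, so I correct and measure again.

```bash
python3 -m jog '[[1,-7,17,0,0.04],[1,0,0,0,0]]' ; python3 -c "
from h import *
st(); im,c=snap('wrist','w2',(200,60,440,260),3)
s=np.array([np.cos(np.radians(84.3)),np.sin(np.radians(84.3))]);h=np.array([.6067,.1539])
for a in np.radians([12,15,18]):
  P=[np.r_[h-s*r*np.cos(a),.09+r*np.sin(a)] for r in (.14,.17,.228,.25)]
  print((w2p('wrist',P,c)-[200,60])*3)
"
```

```text
time_s: 2.0
eef_pos: [0.5843, -0.0699, 0.2521]
orientation: [-0.475, 0.525, -0.523, 0.474]
ft_force: [0.3, 0.8, -0.3]
width: 0.999
t2.00 tcp [584.3 -69.9 252.1] fing [-0.  0. -1.] jaw [ 0.995 -0.098 -0.004] F [ 0.3  0.8 -0.3] w0.999 q [-0.32  0.46  1.3   0.    1.39 -0.22]
[[358.30556725 155.05461289]
 [358.03292141 292.07984387]
 [357.51777454 550.98025642]
 [357.32638457 647.16824747]]
[[358.20857878 143.88186989]
 [357.90469892 283.85986162]
 [357.3194331  553.45434043]
 [357.09820283 655.36095432]]
[[358.1091824  130.11631117]
 [357.77100063 272.71520906]
 [357.10594834 553.14345643]
 [356.84972971 661.18149031]]
```

View pics/w2.png

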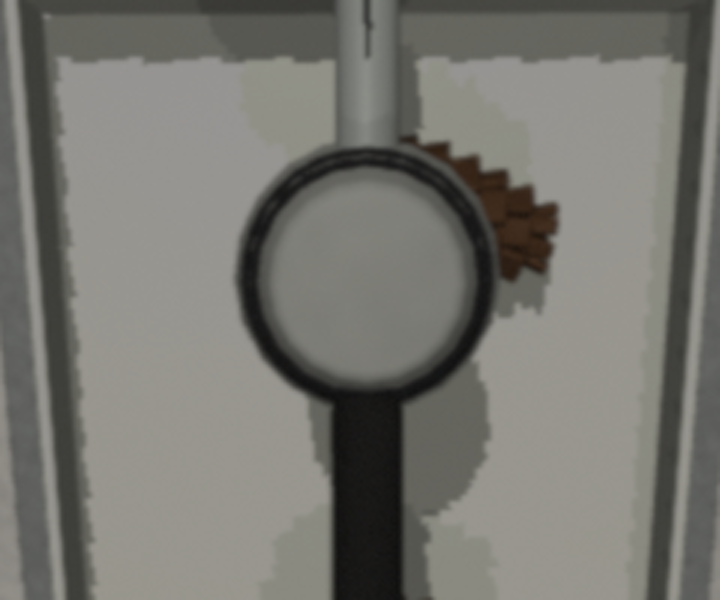

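Handle is at crop x=367 (expected 357), i.e. about 2 mm toward +x. Lowering and gripping.

```bash
python3 -m jog '[[1,1,1,-48,0],[1,1,0,-48,0],[1,0,0,0,0],[0.2,0,0,0,0],[0,0,0,0,0],[0,0,0,0,0],[0,0,0,0,0]]' 25; python3 -c "
from h import *
st(); snap('scene','s2',(240,180,430,340),4)"
```

```text
time_s: 2.92
eef_pos: [0.5861, -0.0666, 0.1625]
orientation: [0.476, -0.521, 0.524, -0.476]
ft_force: [-3.7, -2.5, 1.0]
width: 0.173
t2.92 tcp [586.1 -66.6 162.5] fing [ 0. -0. -1.] jaw [ 0.996 -0.093  0.004] F [-3.7 -2.5  1. ] w0.173 q [-0.31  0.54  1.42 -0.    1.18 -0.22]
```

View pics/s2.png

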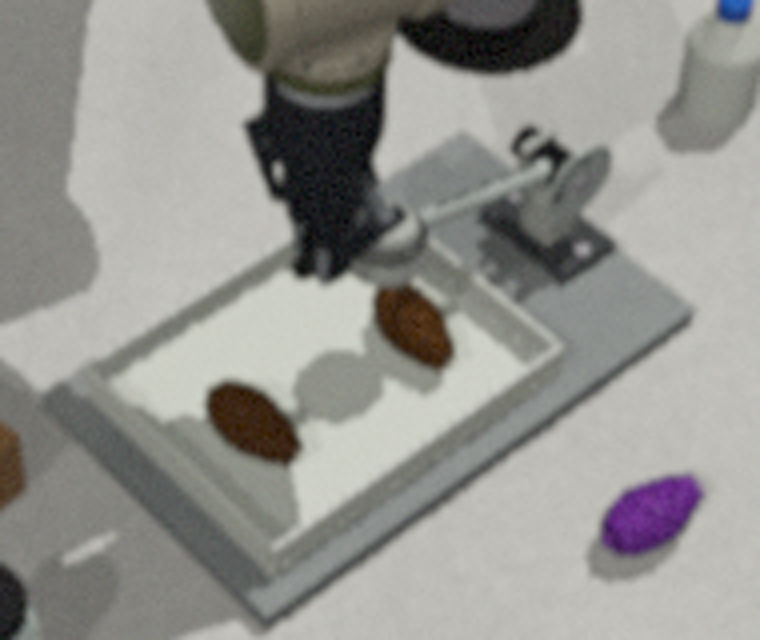

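Gripped (14.7 mm), r≈231 mm. I compute the arc steps.

```bash
cat > arc.py <<'E'
import sys
from h import *
s=observe(); p=s["eef_pos"]; yd=np.array([.0993,.995]); h=np.array([.6075,.154])
g=p-[0,0,.006]; sd=-(g[:2]-h)@yd; r=np.hypot(sd,g[2]-.09); a=np.arctan2(g[2]-.09,sd)
print("r %.4f ang %.1f"%(r,np.degrees(a)), "F",s["ft_force"].round(1),"w",s["width"])
r=float(sys.argv[2]) if len(sys.argv)>2 else r
n=int(sys.argv[3]) if len(sys.argv)>3 else 6
A=np.linspace(a,np.radians(float(sys.argv[1])),n+1)
Q=np.array([np.r_[h-yd*r*np.cos(x),.096+r*np.sin(x)] for x in A]); Q[0]=p
print((np.diff(Q,axis=0)*1e3).round(1).tolist())
E
python3 arc.py 60 .231 6
```

```text
r 0.2314 ang 16.7 F [-11.   -1.1   2.8] w 0.172999523793219
[[0.3, 10.6, 27.2], [1.3, 13.4, 25.8], [1.6, 16.5, 23.9], [1.9, 19.3, 21.6], [2.2, 21.9, 19.0], [2.4, 24.1, 16.1]]
```

```bash
python3 -m jog '[[0,0.3,10.6,27.2,0],[0,1.3,13.4,25.8,0],[0,1.6,16.5,23.9,0],[0,1.9,19.3,21.6,0],[0,2.2,21.9,19,0],[0,2.4,24.1,16,0]]'; python3 arc.py 88 .231 6
```

```text
time_s: 3.72
eef_pos: [0.596, 0.0369, 0.2971]
orientation: [0.476, -0.521, 0.527, -0.473]
ft_force: [3.2, -4.0, -5.2]
width: 0.168
r 0.2330 ang 59.7 F [ 3.2 -4.  -5.2] w 0.16758461444452608
[[1.6, 17.8, 7.2], [1.7, 17.4, 7.5], [1.8, 18.0, 6.0], [1.8, 18.4, 4.5], [1.9, 18.7, 3.0], [1.9, 18.9, 1.4]]
```

```bash
python3 -m jog '[[0,1.6,17.8,7.2,0],[0,1.7,17.4,7.5,0],[0,1.8,18,6,0],[0,1.8,18.4,4.5,0],[0,1.9,18.7,3,0],[0,1.9,18.9,1.4,0],[0,0,0,0,0],[0.6,0,0,0,0],[0.6,0,0,0,0],[0.6,0,0,0,0]]'; python3 arc.py 88 .231 6; python3 -c "
from h import *
st(); snap('scene','s3',(240,120,430,340),3)"
```

```text
time_s: 4.97
eef_pos: [0.6071, 0.1506, 0.3295]
orientation: [0.477, -0.52, 0.528, -0.472]
ft_force: [-0.2, -0.9, 0.8]
width: 0.597
r 0.2335 ang 89.1 F [-0.2 -0.9  0.8] w 0.5965466246615625
[[0.0, -0.7, -2.5], [-0.1, -0.8, -0.0], [-0.1, -0.8, -0.0], [-0.1, -0.8, -0.0], [-0.1, -0.8, -0.0], [-0.1, -0.8, -0.0]]
t4.97 tcp [607.1 150.6 329.5] fing [ 0.   -0.01 -1.  ] jaw [ 0.995 -0.099  0.005] F [-0.2 -0.9  0.8] w0.597 q [ 0.06  0.51  1.02 -0.01  1.61  0.16]
```

View pics/s3.png

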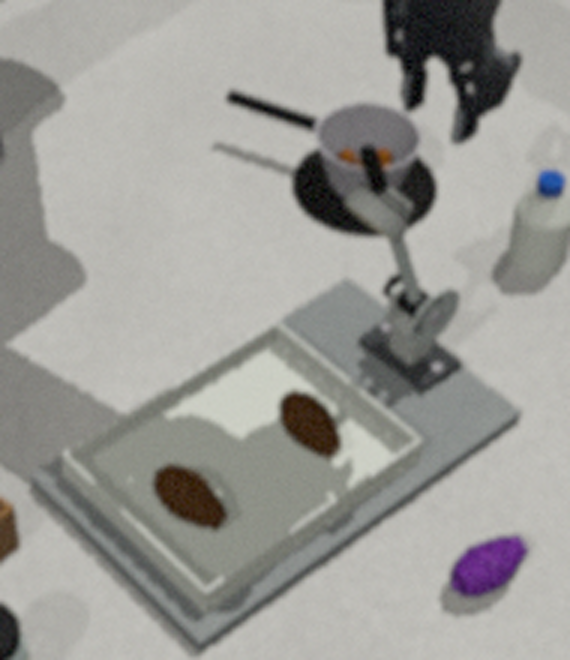

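The lamp handle tip (368,150 in the crop) now looks away from the fingers; I measure its angle.

```bash
cat > lamp.py <<'E'
from h import *
yd=np.array([.0993,.995]); h=np.array([.6075,.154])
def show(f,angs,cs=(240,120,430,340),ct=(220,130,380,290)):
    for n,cr in (("scene",cs),("top",ct)):
        im,c=snap(n,f+n,cr,3 if n=="scene" else 4)
        for a in angs:
            x=np.radians(a); P=[np.r_[h-yd*r*np.cos(x),.09+r*np.sin(x)] for r in (0,.17,.25)]
            print(n,a,(w2p(n,P,c)-cr[:2]).__mul__(3 if n=="scene" else 4).round(0).tolist())
E
python3 -c "
from lamp import *
show('l1',(50,60,70,80,90))"
```

```text
scene 50 [[415.0, 302.0], [339.0, 253.0], [298.0, 226.0]]
scene 60 [[415.0, 302.0], [361.0, 226.0], [332.0, 184.0]]
scene 70 [[415.0, 302.0], [385.0, 201.0], [368.0, 147.0]]
scene 80 [[415.0, 302.0], [409.0, 180.0], [406.0, 115.0]]
scene 90 [[415.0, 302.0], [433.0, 164.0], [443.0, 90.0]]
top 50 [[97.0, 285.0], [281.0, 248.0], [384.0, 227.0]]
top 60 [[97.0, 285.0], [230.0, 233.0], [306.0, 202.0]]
top 70 [[97.0, 285.0], [173.0, 219.0], [217.0, 180.0]]
top 80 [[97.0, 285.0], [112.0, 208.0], [120.0, 162.0]]
top 90 [[97.0, 285.0], [50.0, 199.0], [21.0, 148.0]]
```

View pics/l1top.png

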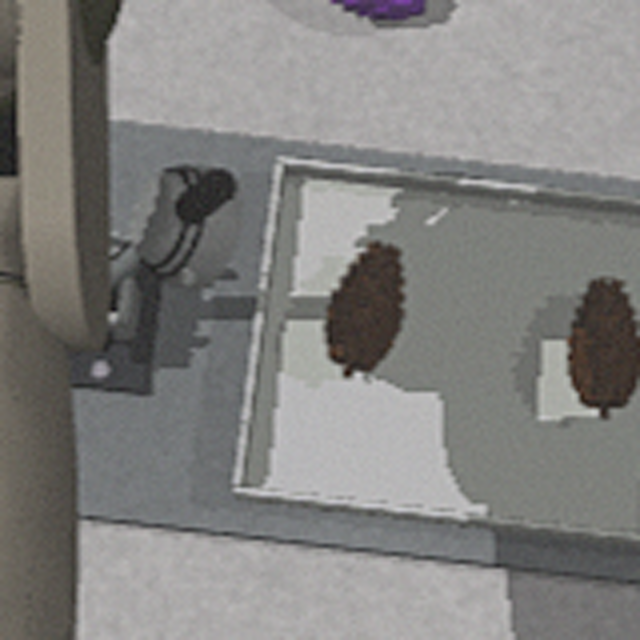

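View pics/l1scene.png

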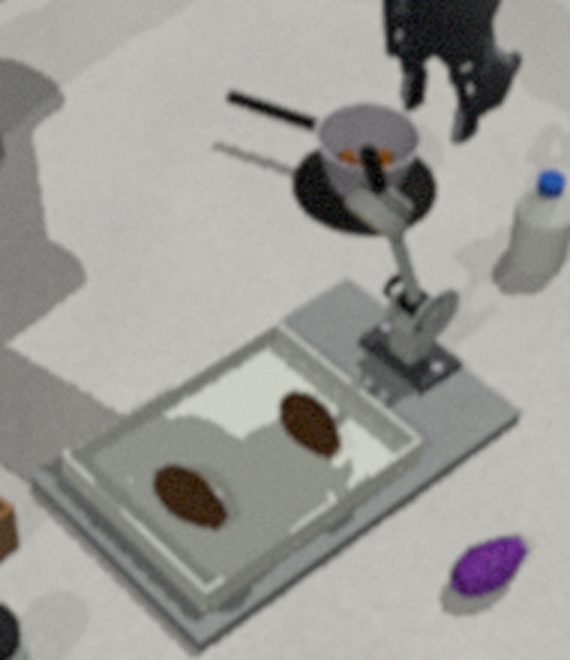

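Both cameras put the lamp at 70°, so the handle slipped out near the top. The open jaws straddle the handle in x, so I go back to it and grip harder.

```bash
python3 -m jog '[[0.8,0,0,0,0],[0.8,-4,-39,0,0],[0.8,-4,-38,-5,0],[0.8,0,0,-6,0],[0.2,0,0,0,0],[0,0,0,0,0],[0,0,0,0,0],[0,0,0,0,0]]' 60; python3 arc.py 90 .236 6;  python3 -c "
from lamp import *
show('l2',(65,70,75))"
```

```text
time_s: 6.12
eef_pos: [0.5995, 0.0738, 0.3186]
orientation: [0.477, -0.518, 0.529, -0.474]
ft_force: [-0.5, -3.7, -0.9]
width: 0.169
r 0.2368 ang 70.1 F [-0.5 -3.7 -0.9] w 0.1685332707527371
[[1.3, 13.2, 3.6], [1.3, 13.1, 3.5], [1.3, 13.3, 2.7], [1.3, 13.4, 2.0], [1.4, 13.5, 1.2], [1.4, 13.6, 0.4]]
scene 65 [[415.0, 302.0], [373.0, 213.0], [350.0, 165.0]]
scene 70 [[415.0, 302.0], [385.0, 201.0], [368.0, 147.0]]
scene 75 [[415.0, 302.0], [397.0, 190.0], [387.0, 130.0]]
top 65 [[97.0, 285.0], [202.0, 226.0], [263.0, 191.0]]
top 70 [[97.0, 285.0], [173.0, 219.0], [217.0, 180.0]]
top 75 [[97.0, 285.0], [142.0, 213.0], [169.0, 171.0]]
```

View pics/l2scene.png

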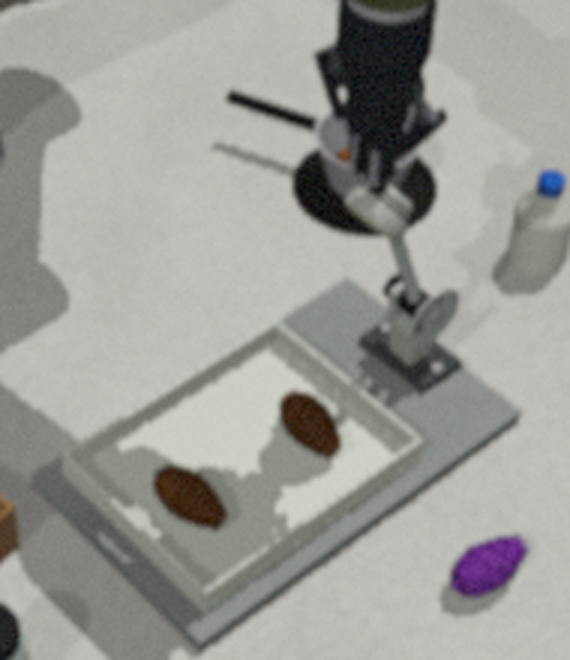

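```bash
python3 -m jog '[[0,1.3,13.2,3.6,0],[0,1.3,13.1,3.5,0],[0,1.3,13.3,2.7,0],[0,1.3,13.4,2,0],[0,1.4,13.5,1.2,0],[0,1.4,13.6,0.4,0],[0,0,0,0,0]]'; python3 arc.py 90 .236 6;  python3 -c "
from lamp import *
show('l3',(80,90))"
```

```text
time_s: 7.1
eef_pos: [0.6074, 0.1551, 0.3318]
orientation: [0.479, -0.518, 0.53, -0.471]
ft_force: [2.7, 1.3, -1.0]
width: 0.171
r 0.2358 ang 90.3 F [ 2.7  1.3 -1. ] w 0.17052737746782617
[[0.1, -0.2, 0.2], [-0.0, -0.2, 0.0], [-0.0, -0.2, 0.0], [-0.0, -0.2, 0.0], [-0.0, -0.2, 0.0], [-0.0, -0.2, 0.0]]
scene 80 [[415.0, 302.0], [409.0, 180.0], [406.0, 115.0]]
scene 90 [[415.0, 302.0], [433.0, 164.0], [443.0, 90.0]]
top 80 [[97.0, 285.0], [112.0, 208.0], [120.0, 162.0]]
top 90 [[97.0, 285.0], [50.0, 199.0], [21.0, 148.0]]
```

View pics/l3scene.png

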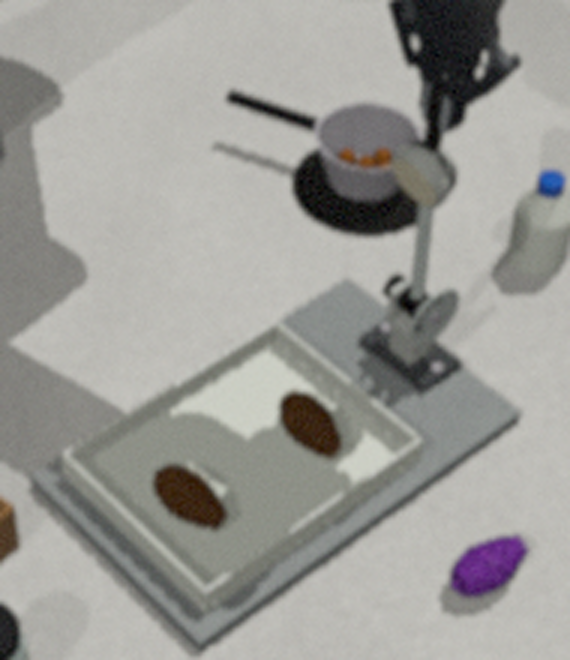

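Now the arm is upright in the grip (head at 430,175). I release and check.

```bash
python3 -m jog '[[0.3,0,0,0,0],[0.5,0,0,0,0],[0.7,0,0,0,0],[0.8,0,0,0,0],[0.8,0,0,0,0],[0.8,0,0,0,0],[0.8,0,0,0,0]]' 30; python3 arc.py 90 .236 6;  python3 -c "
from lamp import *
show('l4',(80,90))"
```

```text
time_s: 8.07
eef_pos: [0.6069, 0.1541, 0.3327]
orientation: [0.478, -0.518, 0.53, -0.471]
ft_force: [-0.3, -0.2, 0.3]
width: 0.801
r 0.2367 ang 90.0 F [-0.3 -0.2  0.3] w 0.8011645330783774
[[0.6, -0.1, -0.7], [-0.0, -0.0, 0.0], [-0.0, -0.0, 0.0], [-0.0, -0.0, 0.0], [-0.0, -0.0, 0.0], [-0.0, -0.0, 0.0]]
scene 80 [[415.0, 302.0], [409.0, 180.0], [406.0, 115.0]]
scene 90 [[415.0, 302.0], [433.0, 164.0], [443.0, 90.0]]
top 80 [[97.0, 285.0], [112.0, 208.0], [120.0, 162.0]]
top 90 [[97.0, 285.0], [50.0, 199.0], [21.0, 148.0]]
```

View pics/l4scene.png

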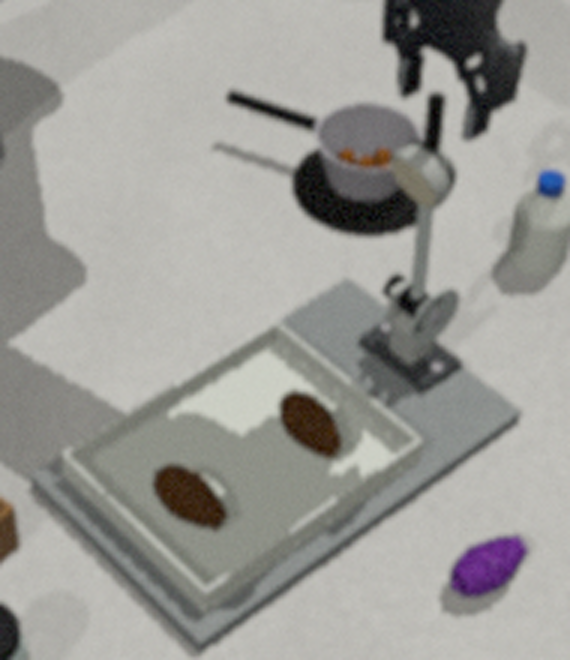

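The handle tip is at (437,96) in the crop, meaning about 88°, standing free. I lift off and go above the far cone (372,216 in the first top view), turning the jaws across it.

```bash
python3 -m jog '[[0.8,0,0,45,0],[0.75,-2,-45,-5,-0.167],[0.75,-2,-45,-30,-0.167],[0.75,-2,-45,-30,-0.167],[0.75,-2,-45,-30,-0.167],[0.75,-2,-45,-20,-0.167],[0.75,-2,-45,0,-0.167],[0.75,0,-18,0,-0.167],[0.75,0,0,0,-0.167],[0.75,0,0,0,-0.167],[0.75,0,0,0,0]]'; python3 -c "
from h import *
st(); im,c=snap('wrist','w5')
print(w2p('wrist',[[.592,-.1345,.043],[.6123,.0027,.043]],c))
snap('top','t5',(220,100,500,310),2.8)"
```

```text
time_s: 9.55
eef_pos: [0.5928, -0.1432, 0.26]
orientation: [-0.021, -0.704, 0.709, 0.035]
ft_force: [0.1, 0.6, 0.0]
width: 0.748
t9.55 tcp [ 592.8 -143.2  260. ] fing [-0.02 -0.01 -1.  ] jaw [-0.078 -0.997  0.007] F [0.1 0.6 0. ] w0.748 q [-0.42  0.51  1.2  -0.01  1.45  1.23]
[[309.20603935 212.95126805]
 [163.05569832 203.34871004]]
```

View pics/w5.png

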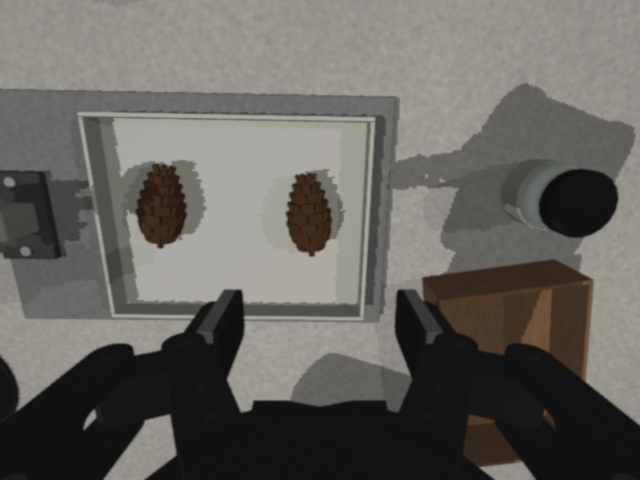

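View pics/t5.png

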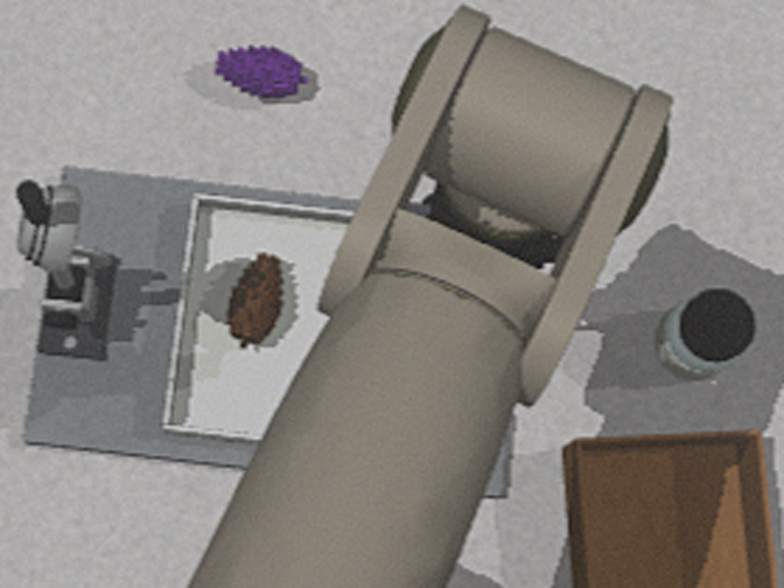

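Wrist view: brown cones at (161,205) and (310,213), both where expected. Descending on the far one.

```bash
python3 -m jog '[[0.75,0,4,-50,0.06],[0.75,0,4,-50,0],[0.75,0,0,-50,0],[0.75,0,0,-40,0],[0.75,0,0,-12,0],[0.75,0,0,0,0]]' 30; python3 -c "
from h import *
st()"
```

```text
time_s: 10.4
eef_pos: [0.5934, -0.1339, 0.055]
orientation: [0.006, -0.704, 0.71, 0.004]
ft_force: [0.3, -0.5, 1.1]
width: 0.746
t10.40 tcp [ 593.4 -133.9   55. ] fing [-0.01 -0.01 -1.  ] jaw [ 0.003 -1.     0.009] F [ 0.3 -0.5  1.1] w0.746 q [-0.41  0.71  1.43 -0.02  1.01  1.17]
```

```bash
python3 -m jog '[[0.3,0,0,0,0],[0.2,0,0,0,0],[0.2,0,0,0,0],[0.2,0,0,0,0],[0.2,0,0,50,0],[0.2,0,0,50,0],[0.2,-33,-39,10,0],[0.2,-33,-39,0,0],[0.2,-33,-39,0,0],[0.2,-33,-39,0,0],[0.2,-31,-40,0,0]]'; python3 -c "
from h import *
st(); snap('wrist','w6'); snap('top','t6',(220,100,540,370),2.4)"
```

```text
time_s: 11.78
eef_pos: [0.4282, -0.3334, 0.1743]
orientation: [0.006, -0.702, 0.712, -0.002]
ft_force: [0.0, 0.5, 0.1]
width: 0.479
t11.78 tcp [ 428.2 -333.4  174.3] fing [-0.   -0.01 -1.  ] jaw [ 0.011 -1.     0.015] F [0.  0.5 0.1] w0.479 q [-0.87  0.43  1.56 -0.01  1.15  0.69]
```

View pics/w6.png

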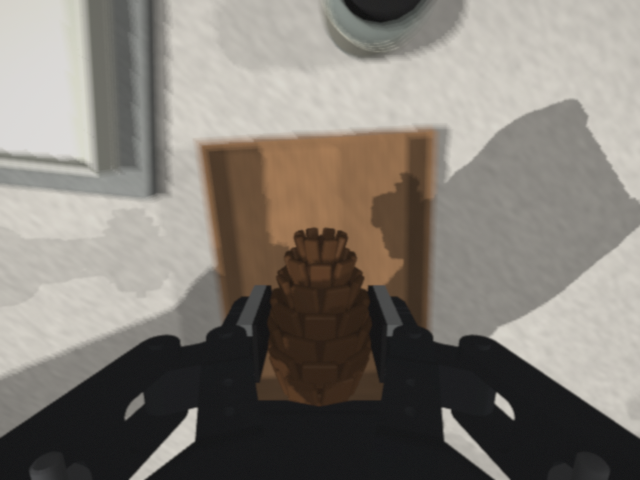

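Cone held over the carton. Lower, release, lift.

```bash
python3 -m jog '[[0.2,0,0,-50,0],[0.2,0,0,-50,0],[0.2,0,0,0,0],[0.6,0,0,0,0],[0.75,0,0,0,0],[0.75,0,0,50,0],[0.75,0,0,60,-0.1],[0.75,30,50,0,-0.1],[0.75,30,50,0,0],[0.75,30,50,0,0],[0.75,30,50,0,0],[0.75,30,50,0,0]]'; python3 -c "
from h import *
st(); snap('wrist','w7'); snap('top','t7',(220,100,540,370),2.4)"
```

```text
time_s: 13.38
eef_pos: [0.5834, -0.0828, 0.2043]
orientation: [-0.08, -0.692, 0.714, 0.067]
ft_force: [1.1, -0.4, -0.2]
width: 0.749
t13.38 tcp [583.4 -82.8 204.3] fing [ 0.01 -0.03 -1.  ] jaw [-0.207 -0.978  0.029] F [ 1.1 -0.4 -0.2] w0.749 q [-0.33  0.49  1.38 -0.03  1.25  1.46]
```

View pics/t7.png

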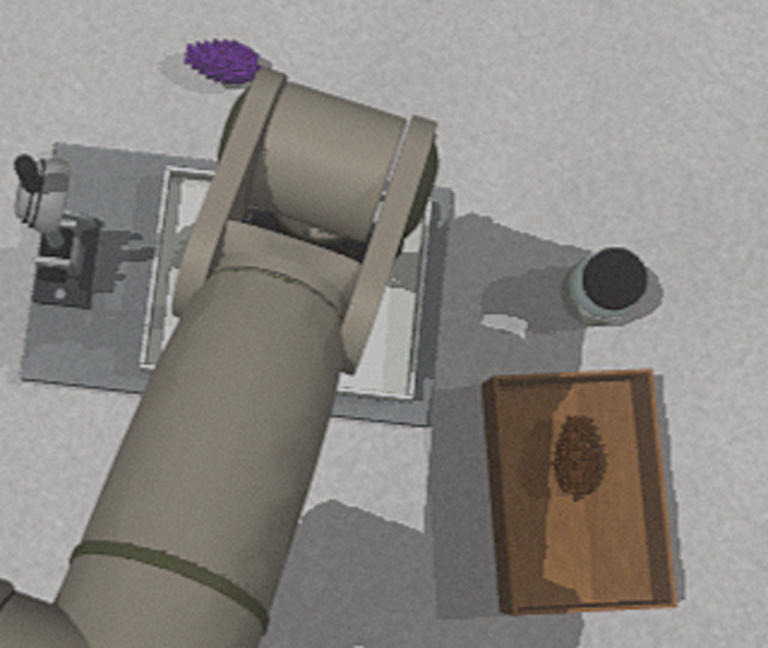

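View pics/w7.png

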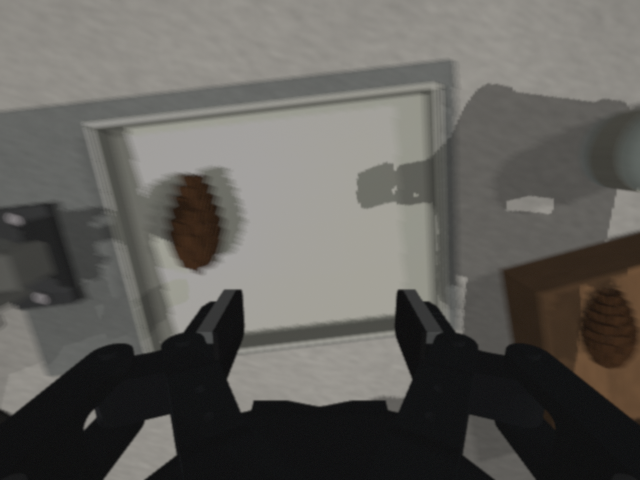

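First cone is in the carton (578,457 in the crop); the second sits at (196,222) in the wrist view, aligned with the fingers.

```bash
python3 -m jog '[[0.7,14,43,0,0],[0.7,14,43,0,0],[0.7,0,0,0,0]]'; python3 -c "
from h import *
st(); im,c=snap('wrist','w8',(220,140,420,300),4)
print(w2p('wrist',[[.612,.0027,.043]],c),(w2p('wrist',[[.612,.0027,.043]],c)-[220,140])*4)"
```

```text
time_s: 13.85
eef_pos: [0.6135, 0.0082, 0.2086]
orientation: [-0.08, -0.692, 0.714, 0.063]
ft_force: [0.5, 0.1, 0.1]
width: 0.705
t13.85 tcp [613.5   8.2 208.6] fing [ 0.02 -0.03 -1.  ] jaw [-0.201 -0.979  0.028] F [0.5 0.1 0.1] w0.705 q [-0.17  0.53  1.3  -0.03  1.28  1.61]
[[321.01931759 234.12652536]] [[404.07727037 376.50610145]]
```

View pics/w8.png

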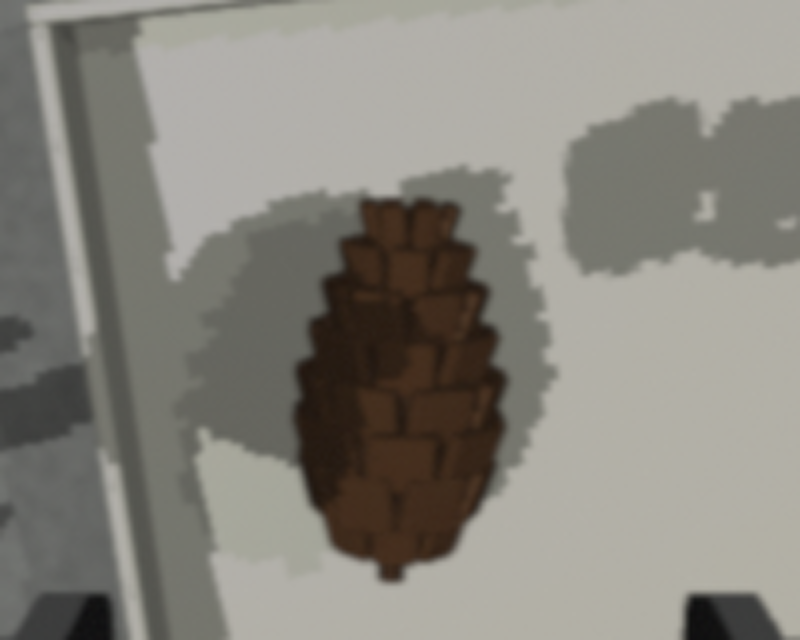

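Cone matches the prediction (400,390). Grasp and carry.

```bash
python3 -m jog '[[0.7,-2,-3,-50,0],[0.7,0,-2,-50,0],[0.7,0,0,-45,0],[0.7,0,0,-8,0],[0.7,0,0,0,0],[0.2,0,0,0,0],[0.2,0,0,0,0],[0.2,0,0,0,0],[0.2,0,0,0,0],[0.2,0,0,50,0],[0.2,0,0,50,0],[0.2,-5,-5,25,0]]' 30; python3 -c "
from h import *
st()"
```

```text
time_s: 15.4
eef_pos: [0.6077, -0.0105, 0.1901]
orientation: [-0.087, -0.691, 0.715, 0.06]
ft_force: [0.8, 0.3, -1.5]
width: 0.475
t15.40 tcp [607.7 -10.5 190.1] fing [ 0.03 -0.04 -1.  ] jaw [-0.208 -0.978  0.03 ] F [ 0.8  0.3 -1.5] w0.475 q [-0.2   0.53  1.35 -0.03  1.22  1.59]
```

```bash
python3 -m jog '[[0.2,-34,-40,0,0],[0.2,-34,-40,0,0.1],[0.2,-34,-40,0,0.1],[0.2,-34,-40,0,0],[0.2,-34,-40,0,0],[0.2,-34,-40,0,0],[0.2,-34,-40,0,0],[0.2,-34,-40,0,0],[0.2,0,0,0,0]]'; python3 -c "
from h import *
st(); snap('wrist','w9')
print(p2w('top',[(460.8,290.4)],.03))"
```

```text
time_s: 16.52
eef_pos: [0.3267, -0.3389, 0.1943]
orientation: [-0.017, -0.695, 0.719, -0.017]
ft_force: [0.3, -0.2, -0.1]
width: 0.478
t16.52 tcp [ 326.7 -338.9  194.3] fing [ 0.05 -0.03 -1.  ] jaw [-0.001 -0.999  0.034] F [ 0.3 -0.2 -0.1] w0.478 q [-1.07  0.23  1.78  0.03  1.08  0.49]
[[ 0.42413023 -0.34050946  0.03      ]]
```

View pics/w9.png

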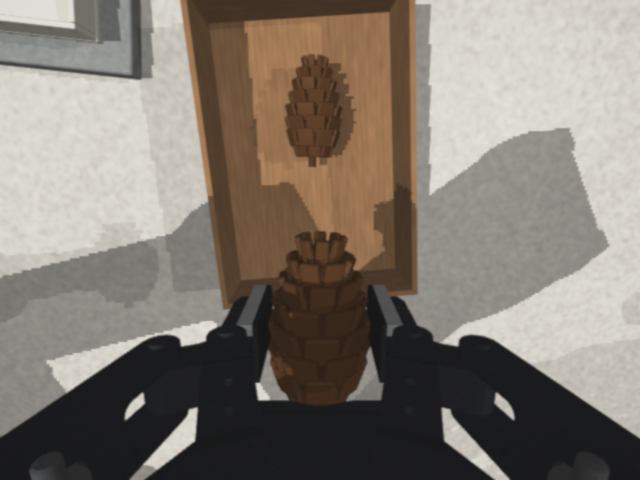

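```bash
python3 -m jog '[[0.2,4,2,-40,0],[0.2,4,2,-40,0],[0.2,2,0,-40,0],[0.2,0,0,0,0],[0.6,0,0,0,0],[0.75,0,0,0,0],[0.75,0,0,0,0],[0.75,0,0,50,0],[0.75,0,0,50,0],[0.75,0,20,50,0],[0.75,0,40,30,0],[0.75,0,0,0,0]]'; python3 -c "
from h import *
st(); snap('top','t10',(100,90,540,390),1.8)"
```

```text
time_s: 18.08
eef_pos: [0.3419, -0.2699, 0.2657]
orientation: [-0.018, -0.69, 0.723, -0.023]
ft_force: [-0.7, -0.6, -0.8]
width: 0.751
t18.07 tcp [ 341.9 -269.9  265.7] fing [ 0.06 -0.05 -1.  ] jaw [ 0.005 -0.999  0.046] F [-0.7 -0.6 -0.8] w0.751 q [-0.95  0.07  1.77  0.02  1.23  0.61]
```

View pics/t10.png

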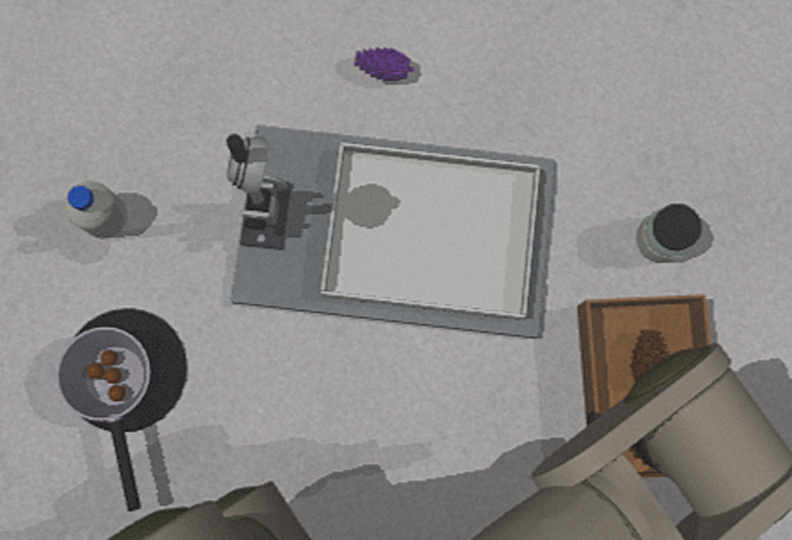

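Tray empty, both cones in the carton (first at (650,350), second partly behind the arm at (640,455)), lamp upright, dipper with 4 nuts at (105,373). I'll grip the handle 130 mm from the cup axis, which leaves room for the tail under the palm. The tool only yaws, so the dipper must pivot in the jaws at low grip force. Moving over it.

```bash
python3 -m jog '[[0.75,4,54,0,0.03],[0.75,4,54,0,0.03],[0.75,4,54,0,0.03],[0.75,4,54,0,0.03],[0.75,4,54,0,0.03],[0.75,-15,50,0,0.03],[0.75,-15,50,0,0.03],[0.75,-15,50,0,0.03],[0.75,-15,50,0,0.03],[0.75,-15,50,0,0],[0.75,-15,50,0,0],[0.75,0,0,0,0]]' 30; python3 -c "
from h import *
st(); snap('top','t11',(100,90,540,390),1.8); im,c=snap('wrist','w11'); snap('scene','s11')
u=np.array([.961,.276]);C=np.array([.392,.339])
print(w2p('wrist',[np.r_[C-u*r,.052] for r in (.17,.13,.06)],c))"
```

```text
time_s: 19.62
eef_pos: [0.2689, 0.3106, 0.2557]
orientation: [0.078, -0.687, 0.713, -0.114]
ft_force: [-0.5, -0.6, -0.7]
width: 0.755
t19.62 tcp [268.9 310.6 255.7] fing [ 0.06 -0.03 -1.  ] jaw [ 0.269 -0.962  0.043] F [-0.5 -0.6 -0.7] w0.755 q [ 0.6   0.05  1.82 -0.06  1.24  1.92]
[[316.21450075 273.63953518]
 [315.75352687 232.78828603]
 [314.88305756 155.64777838]]
```

View pics/w11.png

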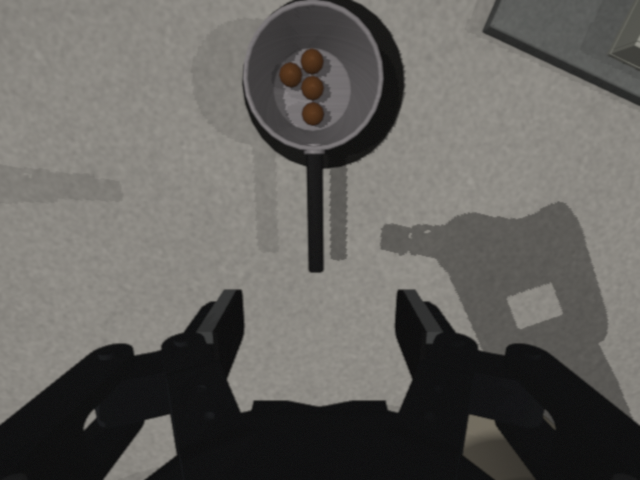

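View pics/t11.png

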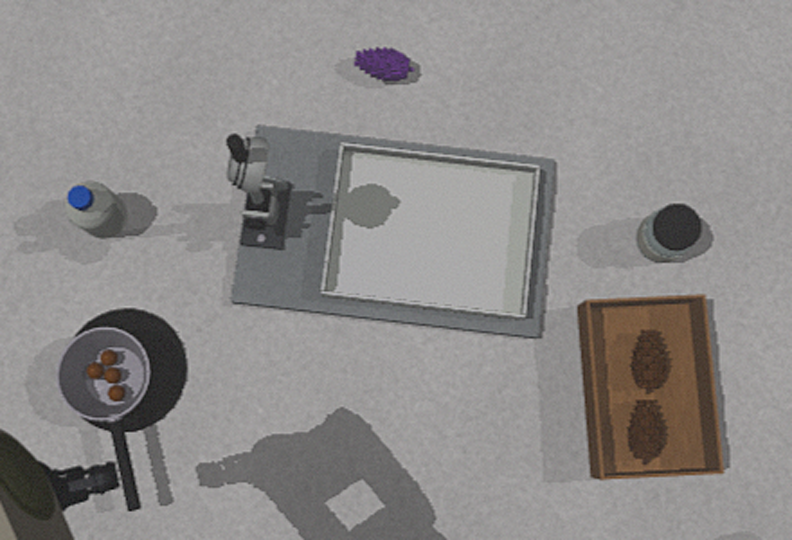

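Handle end at (316,271) matches the prediction (316,274); four nuts confirmed, two cones in the carton. Descending and gripping firmly.

```bash
python3 -m jog '[[0.6,-2,-4,-50,0],[0.6,0,-3,-50,0],[0.6,0,0,-50,0],[0.6,0,0,-40,0],[0.6,0,0,-8,0],[0.6,0,0,0,0]]'; python3 -c "
from h import *
st(); im,c=snap('wrist','w12')
u=np.array([.961,.276]);C=np.array([.392,.339])
print(w2p('wrist',[np.r_[C-u*r,.052] for r in (.17,.13,.06)],c))"
```

```text
time_s: 20.52
eef_pos: [0.2735, 0.2944, 0.0549]
orientation: [0.069, -0.688, 0.714, -0.109]
ft_force: [0.6, 0.8, 0.1]
width: 0.597
t20.52 tcp [273.5 294.4  54.9] fing [ 0.06 -0.03 -1.  ] jaw [ 0.249 -0.967  0.042] F [0.6 0.8 0.1] w0.597 q [ 0.56  0.35  2.08 -0.09  0.67  1.95]
[[297.54235256 431.47542274]
 [293.26102471 341.35500495]
 [284.24099172 151.48654086]]
```

View pics/w12.png

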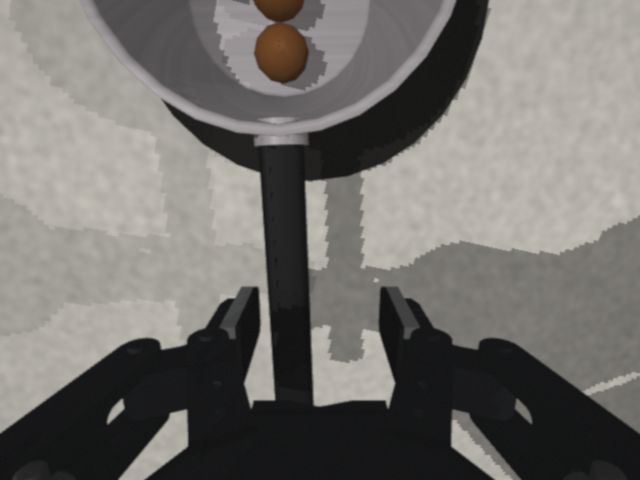

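Jaws are 8 mm off to the side; shifting and closing.

```bash
python3 -m jog '[[0.6,-7,7,3,0.02],[0.6,0,0,0,0],[0.3,0,0,0,0],[0.1,0,0,0,0],[0,0,0,0,0],[0,0,0,0,0],[0,0,0,0,0]]' 110; python3 -c "
from h import *
st(); im,c=snap('wrist','w13')"
```

```text
time_s: 21.45
eef_pos: [0.2675, 0.3032, 0.0616]
orientation: [0.074, -0.689, 0.711, -0.119]
ft_force: [-1.1, 0.7, -0.2]
width: 0.145
t21.45 tcp [267.5 303.2  61.6] fing [ 0.07 -0.02 -1.  ] jaw [ 0.271 -0.962  0.04 ] F [-1.1  0.7 -0.2] w0.145 q [ 0.59  0.34  2.08 -0.09  0.68  1.95]
```

View pics/w13.png

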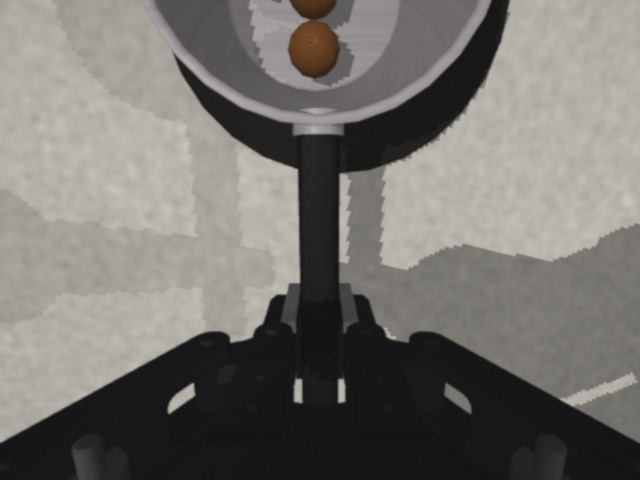

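Handle centred between the pads. Lift a bit and check for sag.

```bash
python3 -m jog '[[0,0,0,20,0],[0,0,0,30,0],[0,0,0,30,0],[0,0,0,0,0]]'; python3 -c "
from h import *
st(); im,c=snap('wrist','w14'); snap('scene','s14',(260,60,460,240),3.5)"
```

```text
time_s: 22.0
eef_pos: [0.2661, 0.302, 0.1422]
orientation: [0.076, -0.688, 0.712, -0.117]
ft_force: [-0.0, -0.1, -1.8]
width: 0.148
t22.00 tcp [266.1 302.  142.2] fing [ 0.06 -0.03 -1.  ] jaw [ 0.27  -0.962  0.042] F [-0.  -0.1 -1.8] w0.148 q [ 0.59  0.18  2.01 -0.07  0.92  1.93]
```

View pics/w14.png

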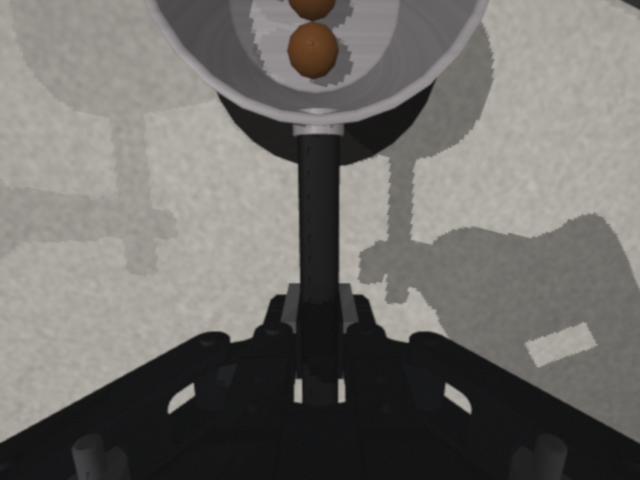

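View pics/s14.png

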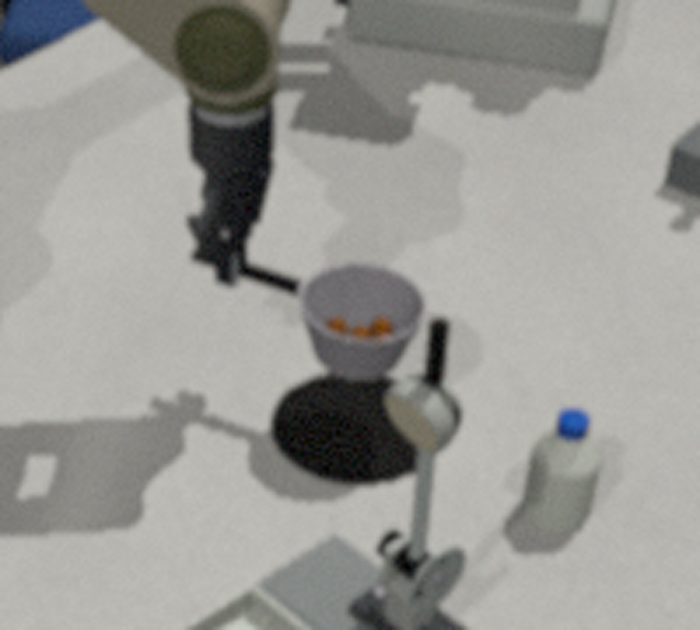

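No sag at 110 N. Carry up and over to the tray, keeping short of the lamp.

```bash
python3 -m jog '[[0,0,0,45,0],[0,0,0,50,0],[0,5,-35,15,-0.05],[0,12,-45,0,-0.06],[0,12,-45,0,-0.06],[0,12,-45,0,-0.06],[0,12,-45,0,-0.06],[0,12,-45,0,-0.06],[0,12,-40,0,-0.03],[0,0,0,0,0]]'; python3 -c "
from h import *
st(); im,c=snap('wrist','w15')"
```

```text
time_s: 23.35
eef_pos: [0.339, -0.0098, 0.2397]
orientation: [-0.048, -0.689, 0.723, 0.034]
ft_force: [0.1, -0.5, -1.8]
width: 0.151
t23.35 tcp [339.   -9.8 239.7] fing [ 0.02 -0.05 -1.  ] jaw [-0.117 -0.992  0.046] F [ 0.1 -0.5 -1.8] w0.151 q [-0.35 -0.11  2.02 -0.04  1.2   1.35]
```

```bash
python3 -m jog '[[0,42,-11,2,0],[0,42,-11,2,0],[0,42,-11,2,0],[0,42,-11,2,0],[0,40,-8,2,0],[0,0,0,0,0],[0,0,0,0,0]]'; python3 -c "
from h import *
st(); im,c=snap('wrist','w16'); snap('scene','s16',(220,120,440,340),3)"
```

```text
time_s: 24.28
eef_pos: [0.5501, -0.0529, 0.2418]
orientation: [-0.038, -0.691, 0.721, 0.035]
ft_force: [0.0, 0.3, -1.9]
width: 0.147
t24.27 tcp [550.1 -52.9 241.8] fing [ 0.   -0.04 -1.  ] jaw [-0.104 -0.994  0.043] F [ 0.   0.3 -1.9] w0.147 q [-0.29  0.38  1.44 -0.04  1.3   1.39]
```

View pics/s16.png

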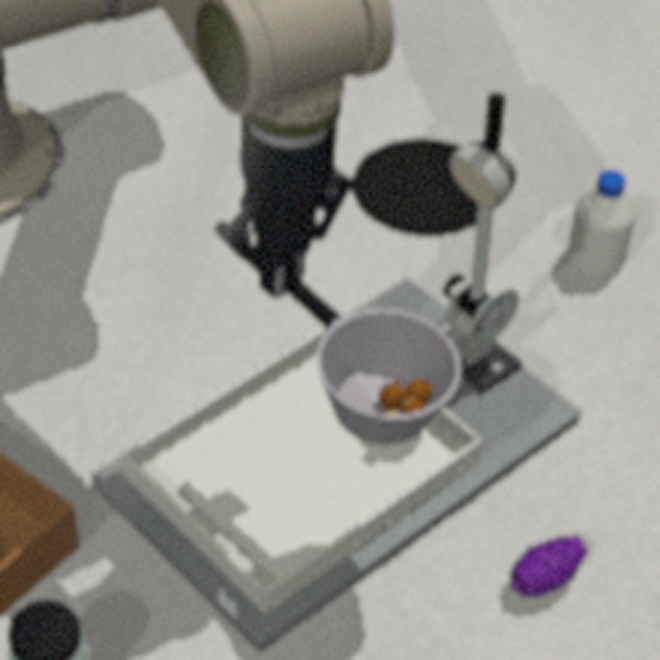

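Still level, over the tray with the nuts inside. Now I relax the grip to let the cup swing down.

```bash
python3 -m jog '[[0,0,-6,0,0],[0,0,0,0,0],[0,0,0,0,0],[0,0,0,0,0]]' 20; python3 -c "
from h import *
st(); im,c=snap('wrist','w17'); snap('scene','s17',(220,120,440,340),3)"
```

```text
time_s: 24.88
eef_pos: [0.549, -0.0593, 0.2432]
orientation: [-0.039, -0.691, 0.721, 0.034]
ft_force: [-0.4, -0.1, -1.8]
width: 0.151
t24.88 tcp [549.  -59.3 243.2] fing [ 0.   -0.04 -1.  ] jaw [-0.104 -0.994  0.043] F [-0.4 -0.1 -1.8] w0.151 q [-0.3   0.38  1.44 -0.04  1.3   1.38]
```

View pics/s17.png

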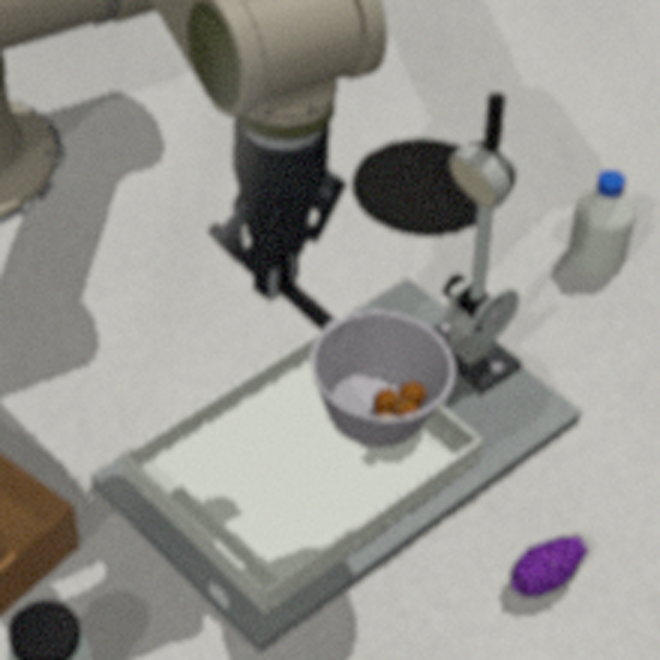

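At 20 N it still holds level: pad friction exceeds the cup's moment. I ease the finger target toward the handle width in small steps, so that it slips in rotation first.

```bash
for i in 1; do python3 -m jog '[[0.1,0,0,0,0],[0.1,0,0,0,0]]' 20; python3 -c "
from h import *
st(); snap('wrist','w18a')"; python3 -m jog '[[0.12,0,0,0,0],[0.12,0,0,0,0]]' 20;  python3 -c "
from h import *
st(); snap('wrist','w18b')";python3 -m jog '[[0.135,0,0,0,0],[0.135,0,0,0,0]]' 20;  python3 -c "
from h import *
st(); snap('wrist','w18c')
a=[cv2.imread('pics/w18%s.png'%k)[:,160:480] for k in 'abc']
cv2.imwrite('pics/w18.png',cv2.resize(np.hstack(a),(800,400)))"; done
```

```text
time_s: 25.22
eef_pos: [0.549, -0.0593, 0.2431]
orientation: [-0.039, -0.691, 0.721, 0.034]
ft_force: [0.1, -0.1, -1.8]
width: 0.15
t25.23 tcp [549.  -59.3 243.1] fing [ 0.   -0.04 -1.  ] jaw [-0.104 -0.994  0.043] F [ 0.1 -0.1 -1.8] w0.150 q [-0.3   0.38  1.44 -0.04  1.3   1.38]
time_s: 25.52
eef_pos: [0.549, -0.0592, 0.2431]
orientation: [-0.039, -0.691, 0.721, 0.034]
ft_force: [0.5, -0.0, -1.9]
width: 0.146
t25.52 tcp [549.  -59.2 243.1] fing [ 0.   -0.04 -1.  ] jaw [-0.104 -0.994  0.043] F [ 0.5 -0.  -1.9] w0.146 q [-0.3   0.38  1.44 -0.04  1.3   1.38]
time_s: 25.82
eef_pos: [0.549, -0.0592, 0.2431]
orientation: [-0.039, -0.691, 0.721, 0.034]
ft_force: [-0.6, 0.3, -1.9]
width: 0.148
t25.82 tcp [549.  -59.2 243.1] fing [ 0.   -0.04 -1.  ] jaw [-0.104 -0.994  0.043] F [-0.6  0.3 -1.9] w0.148 q [-0.3   0.38  1.44 -0.04  1.3   1.38]
```

View pics/w18.png

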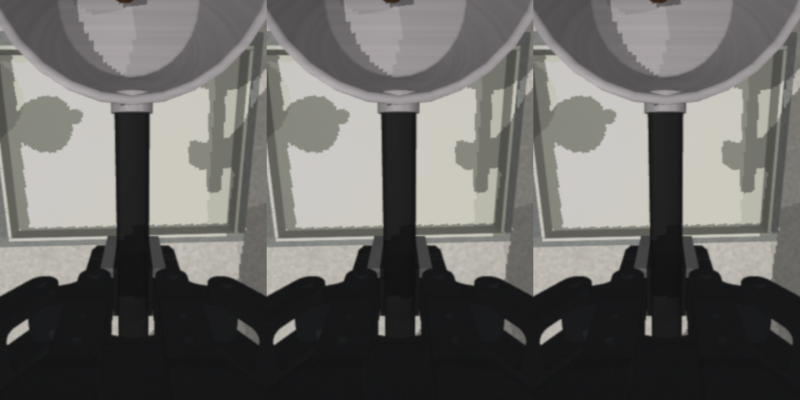

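Nothing yet. I test this lower, with the cup just above the tray floor, so that a full slip would be harmless.

```bash
python3 -m jog '[[0.1,-10,0,-50,0],[0.1,-10,0,-50,0],[0.1,0,0,-45,0],[0.1,0,0,0,0],[0.1,0,0,0,0]]' 20; python3 -c "
from h import *
st(); snap('wrist','w19a')"; python3 -m jog '[[0.142,0,0,0,0],[0.142,0,0,0,0]]' 20; python3 -c "
from h import *
st(); snap('wrist','w19b')";python3 -m jog '[[0.147,0,0,0,0],[0.147,0,0,0,0]]' 20; python3 -c "
from h import *
st(); snap('wrist','w19c')
a=[cv2.imread('pics/w19%s.png'%k)[:,160:480] for k in 'abc']
cv2.imwrite('pics/w19.png',cv2.resize(np.hstack(a),(800,400)))"
```

```text
time_s: 26.5
eef_pos: [0.5303, -0.0596, 0.0984]
orientation: [-0.042, -0.69, 0.722, 0.031]
ft_force: [0.4, 0.9, -1.0]
width: 0.148
t26.50 tcp [530.3 -59.6  98.4] fing [ 0.01 -0.05 -1.  ] jaw [-0.104 -0.994  0.045] F [ 0.4  0.9 -1. ] w0.148 q [-0.31  0.5   1.67 -0.05  0.94  1.39]
time_s: 26.8
eef_pos: [0.531, -0.0599, 0.1005]
orientation: [-0.043, -0.69, 0.722, 0.03]
ft_force: [0.2, 0.2, -1.4]
width: 0.147
t26.80 tcp [531.  -59.9 100.5] fing [ 0.02 -0.05 -1.  ] jaw [-0.104 -0.994  0.045] F [ 0.2  0.2 -1.4] w0.147 q [-0.31  0.5   1.67 -0.05  0.94  1.39]
time_s: 27.1
eef_pos: [0.5311, -0.0599, 0.1008]
orientation: [-0.043, -0.689, 0.722, 0.03]
ft_force: [0.1, 0.1, -2.1]
width: 0.152
t27.10 tcp [531.1 -59.9 100.8] fing [ 0.02 -0.05 -1.  ] jaw [-0.104 -0.994  0.045] F [ 0.1  0.1 -2.1] w0.152 q [-0.31  0.5   1.67 -0.05  0.94  1.39]
```

View pics/w19.png

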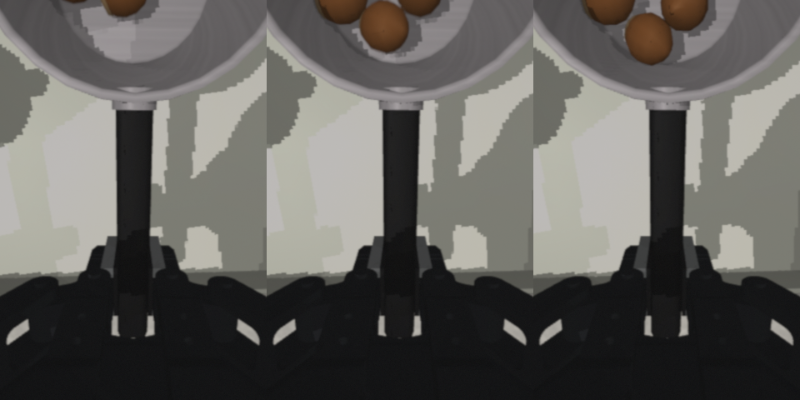

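```bash
k=0; cat > lk.py <<'E'
import sys
from h import *
st(); snap('wrist',sys.argv[1])
E
python3 -m jog '[[0.151,0,0,0,0],[0.151,0,0,0,0]]' 20 >/dev/null; python3 lk.py w20a;python3 -m jog '[[0.155,0,0,0,0],[0.155,0,0,0,0]]' 20 >/dev/null; python3 lk.py w20b;python3 -m jog '[[0.16,0,0,0,0],[0.16,0,0,0,0]]' 20 >/dev/null; python3 lk.py w20c; python3 -c "
from h import *
a=[cv2.imread('pics/w20%s.png'%k)[:,160:480] for k in 'abc']
cv2.imwrite('pics/w20.png',cv2.resize(np.hstack(a),(800,400)))"
```

```text
t27.40 tcp [531.  -59.9 100.6] fing [ 0.02 -0.05 -1.  ] jaw [-0.104 -0.994  0.045] F [ 0.2 -0.  -2.3] w0.153 q [-0.31  0.5   1.67 -0.05  0.94  1.39]
t27.70 tcp [531.  -59.9 100.6] fing [ 0.02 -0.05 -1.  ] jaw [-0.104 -0.994  0.045] F [ 0.9 -0.6 -2. ] w0.159 q [-0.31  0.5   1.67 -0.05  0.94  1.39]
t28.00 tcp [531.  -59.9 100.6] fing [ 0.02 -0.05 -1.  ] jaw [-0.104 -0.994  0.045] F [ 0.4 -0.2 -1.3] w0.161 q [-0.31  0.5   1.67 -0.05  0.94  1.39]
```

View pics/w20.png

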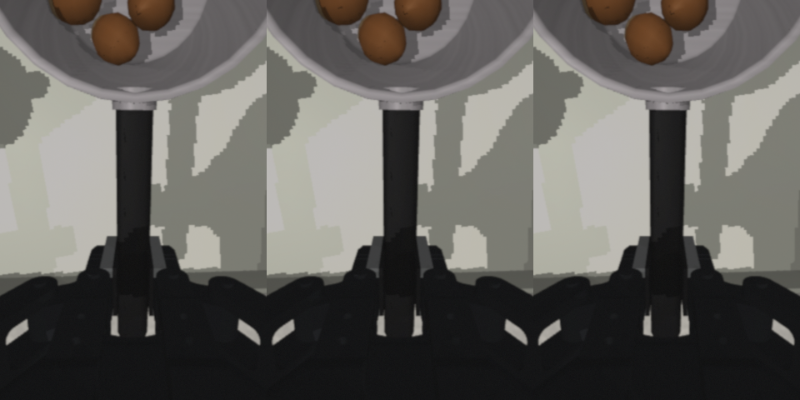

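```bash

python3 -m jog '[[0.165,0,0,0,0],[0.165,0,0,0,0]]' 20 >/dev/null; python3 lk.py w21a;python3 -m jog '[[0.17,0,0,0,0],[0.17,0,0,0,0]]' 20 >/dev/null; python3 lk.py w21b;python3 -m jog '[[0.175,0,0,0,0],[0.175,0,0,0,0]]' 20 >/dev/null; python3 lk.py w21c; python3 -c "
from h import *
a=[cv2.imread('pics/w21%s.png'%k)[:,160:480] for k in 'abc']
cv2.imwrite('pics/w21.png',cv2.resize(np.hstack(a),(800,400)))"
```

```text
t28.30 tcp [531.  -59.9 100.6] fing [ 0.02 -0.05 -1.  ] jaw [-0.104 -0.994  0.045] F [-0.9  0.4 -1.1] w0.168 q [-0.31  0.5   1.67 -0.05  0.94  1.39]
t28.60 tcp [531.1 -59.9 100.7] fing [ 0.02 -0.05 -1.  ] jaw [-0.104 -0.994  0.045] F [-0.5 -0.2 -2.3] w0.171 q [-0.31  0.5   1.67 -0.05  0.94  1.39]
t28.90 tcp [531.2 -60.  100.9] fing [ 0.02 -0.05 -1.  ] jaw [-0.104 -0.993  0.046] F [-1.   1.1 -0.6] w0.176 q [-0.31  0.5   1.67 -0.05  0.94  1.39]
```

View pics/w21.png

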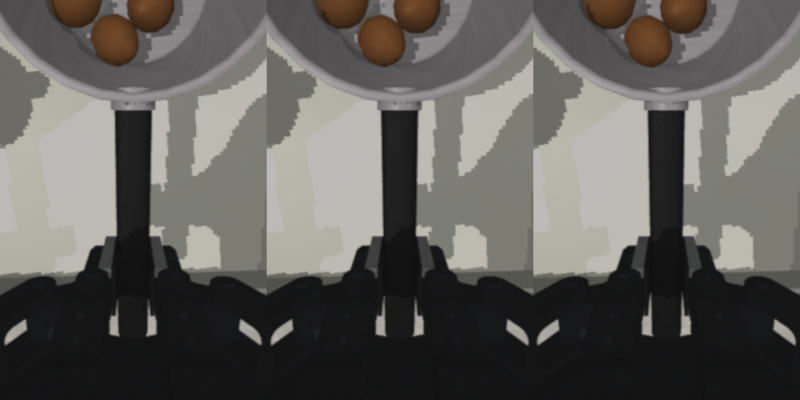

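```bash

python3 -m jog '[[0.178,0,0,0,0],[0.178,0,0,0,0]]' 20 >/dev/null; python3 lk.py w22a;python3 -m jog '[[0.181,0,0,0,0],[0.181,0,0,0,0]]' 20 >/dev/null; python3 lk.py w22b;python3 -m jog '[[0.184,0,0,0,0],[0.184,0,0,0,0]]' 20 >/dev/null; python3 lk.py w22c; python3 -c "
from h import *
a=[cv2.imread('pics/w22%s.png'%k)[:,160:480] for k in 'abc']
cv2.imwrite('pics/w22.png',cv2.resize(np.hstack(a),(800,400)))"
```

```text
t29.20 tcp [531.3 -60.1 101. ] fing [ 0.02 -0.05 -1.  ] jaw [-0.104 -0.993  0.046] F [-1.5  0.9 -0.1] w0.179 q [-0.31  0.5   1.67 -0.05  0.94  1.39]
t29.50 tcp [531.3 -60.1 101. ] fing [ 0.02 -0.05 -1.  ] jaw [-0.104 -0.993  0.046] F [-0.4 -0.  -0.1] w0.181 q [-0.31  0.5   1.67 -0.05  0.94  1.39]
t29.80 tcp [531.5 -60.1 101.2] fing [ 0.02 -0.05 -1.  ] jaw [-0.104 -0.993  0.046] F [ 0.3 -0.3 -0.2] w0.180 q [-0.31  0.5   1.67 -0.05  0.94  1.39]
```

View pics/w22.png

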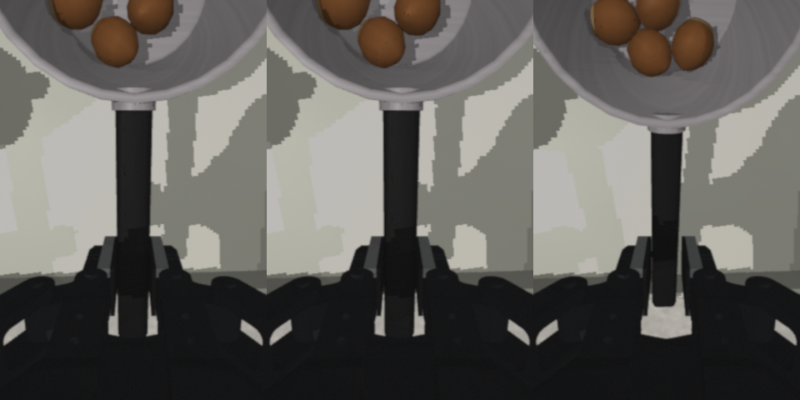

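The dipper slipped fully at 0.184, but its base was resting on the tray's +x wall, so the test was flawed. I look.

```bash
python3 -c "
from h import *
snap('scene','s23',(220,160,420,340),3.8)
im,c=snap('top','t23',(220,100,460,300),3.3)"
```

```text
(no output)
```

View pics/s23.png

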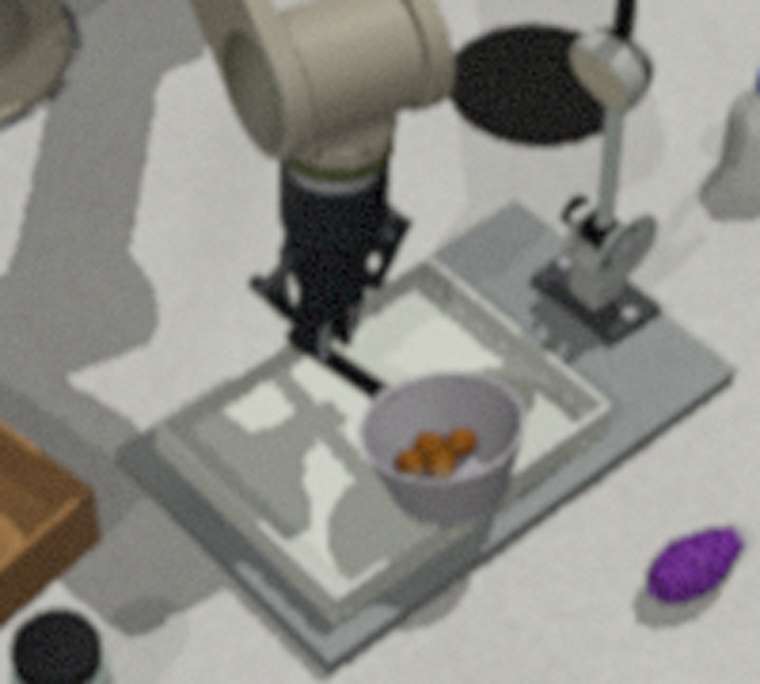

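View pics/t23.png

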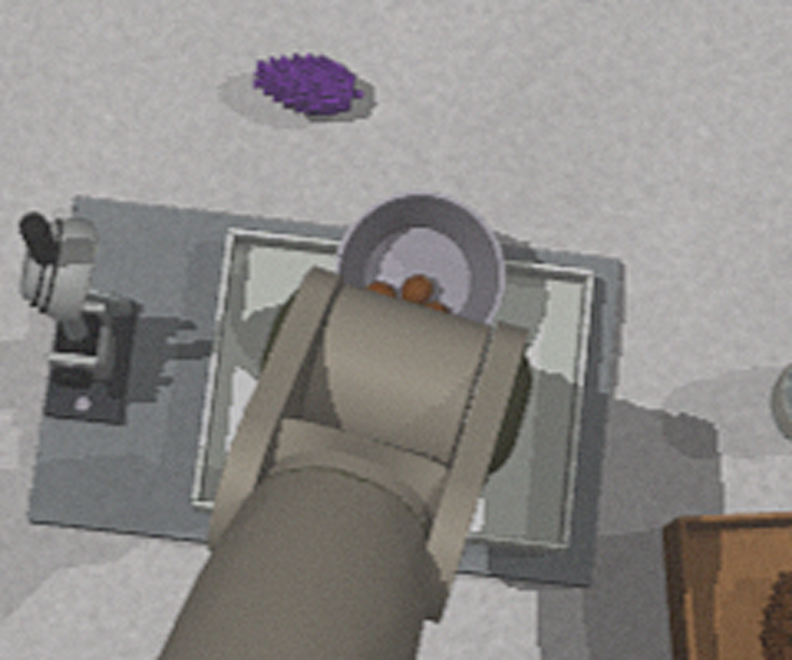

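The cup base sits on the tray's +x wall, its handle sloping down toward the gripper; the nuts are all inside. I regrip nearer the tail (~145 mm from the axis) and lift.

```bash
python3 -m jog '[[0.4,0,0,0,0],[0.4,-8,1,-15,0],[0.4,-7,0,-18,0],[0.4,0,0,0,0]]' 100; python3 lk.py w24; python3 -c "
from h import *
snap('scene','s24',(220,160,420,340),3.8)"
```

```text
time_s: 30.45
eef_pos: [0.5165, -0.0591, 0.0678]
orientation: [-0.044, -0.689, 0.723, 0.029]
ft_force: [0.1, -0.2, 0.2]
width: 0.396
t30.45 tcp [516.5 -59.1  67.8] fing [ 0.02 -0.05 -1.  ] jaw [-0.104 -0.993  0.046] F [ 0.1 -0.2  0.2] w0.396 q [-0.32  0.52  1.74 -0.05  0.85  1.39]
```

View pics/w24.png

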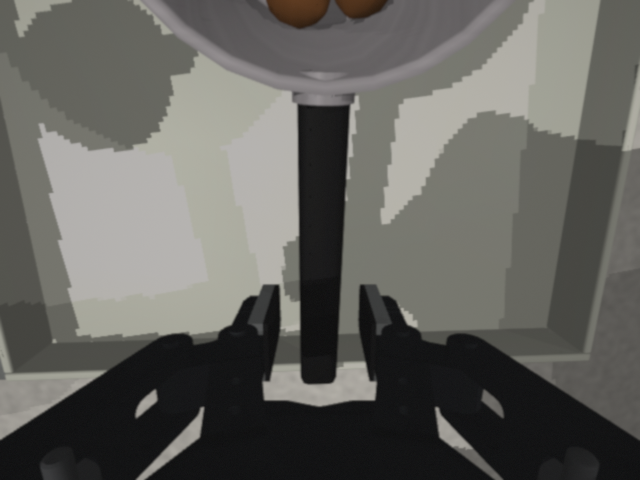

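View pics/s24.png

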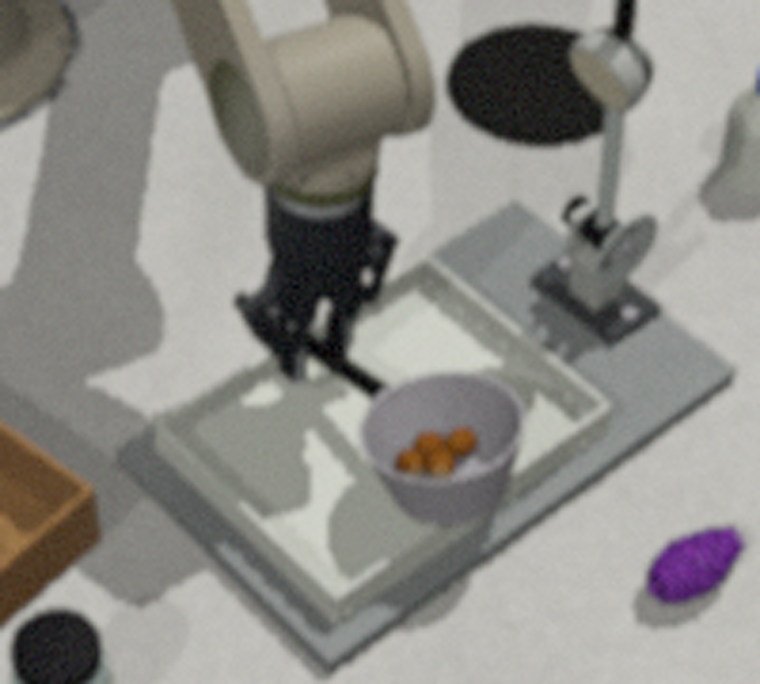

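```bash
python3 -m jog '[[0,0,0,0,0],[0,0,0,0,0],[0,0,0,0,0],[0,0,0,45,0],[0,0,0,50,0],[0,10,0,50,0],[0,10,0,30,0],[0,0,0,0,0],[0,0,0,0,0]]' 60; python3 lk.py w25; python3 -m jog '[[0,0,0,0,0],[0.1,0,0,0,0],[0.15,0,0,0,0],[0.15,0,0,0,0],[0.155,0,0,0,0],[0.155,0,0,0,0]]' 20;python3 lk.py w25b; python3 -c "
from h import *
snap('scene','s25',(220,120,440,340),3)
a=[cv2.imread('pics/%s.png'%k)[:,120:520] for k in ('w25','w25b')]
cv2.imwrite('pics/w25c.png',np.hstack(a))"
```

```text
time_s: 31.68
eef_pos: [0.5361, -0.0587, 0.2478]
orientation: [-0.043, -0.689, 0.722, 0.03]
ft_force: [0.4, 0.2, -2.2]
width: 0.162
t31.68 tcp [536.1 -58.7 247.8] fing [ 0.02 -0.05 -1.  ] jaw [-0.104 -0.994  0.046] F [ 0.4  0.2 -2.2] w0.162 q [-0.31  0.34  1.48 -0.04  1.29  1.38]
time_s: 32.48
eef_pos: [0.535, -0.0585, 0.245]
orientation: [-0.041, -0.69, 0.722, 0.032]
ft_force: [-0.7, 0.7, -1.8]
width: 0.16
t32.48 tcp [535.  -58.5 245. ] fing [ 0.01 -0.05 -1.  ] jaw [-0.104 -0.994  0.044] F [-0.7  0.7 -1.8] w0.160 q [-0.31  0.34  1.49 -0.04  1.29  1.38]
```

View pics/w25c.png

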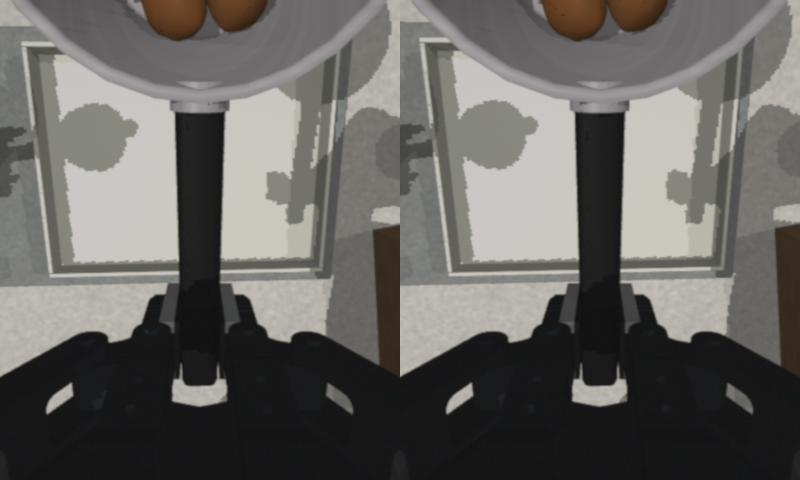

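View pics/s25.png

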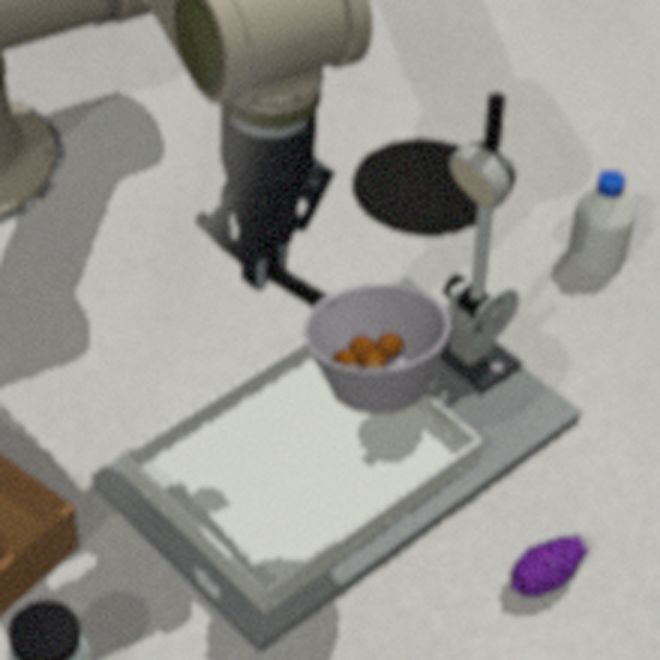

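Width tracks the real force (0.145 at 110 N, 0.162 at 60 N), so the force hadn't dropped yet. Continue easing while hanging free, looking each time.

```bash

python3 -m jog '[[0.165,0,0,0,0],[0.165,0,0,0,0]]' 20 >/dev/null; python3 lk.py w26a;python3 -m jog '[[0.168,0,0,0,0],[0.168,0,0,0,0]]' 20 >/dev/null; python3 lk.py w26b;python3 -m jog '[[0.171,0,0,0,0],[0.171,0,0,0,0]]' 20 >/dev/null; python3 lk.py w26c; python3 -c "
from h import *
a=[cv2.imread('pics/w26%s.png'%k)[:,160:480] for k in 'abc']
cv2.imwrite('pics/w26.png',cv2.resize(np.hstack(a),(800,400)))"
```

```text
t32.83 tcp [535.  -58.5 245.1] fing [ 0.01 -0.05 -1.  ] jaw [-0.104 -0.994  0.044] F [ 0.3  0.2 -1.9] w0.170 q [-0.31  0.34  1.49 -0.04  1.29  1.38]
t33.12 tcp [535.  -58.5 245. ] fing [ 0.01 -0.05 -1.  ] jaw [-0.104 -0.994  0.044] F [ 0.5  0.6 -2.3] w0.167 q [-0.31  0.34  1.49 -0.04  1.29  1.38]
t33.42 tcp [535.2 -58.6 245.2] fing [ 0.01 -0.05 -1.  ] jaw [-0.104 -0.994  0.045] F [ 0.2  0.  -1. ] w0.172 q [-0.31  0.34  1.49 -0.04  1.29  1.38]
```

View pics/w26.png

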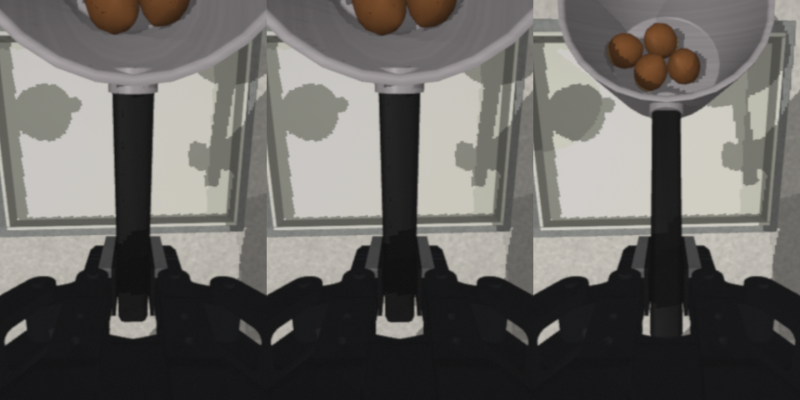

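At 0.171 it pivots: the cup has sunk while the handle stays gripped. I clamp slightly and look.

```bash

python3 -m jog '[[0.165,0,0,0,0]]' 20 >/dev/null; python3 lk.py w27a; python3 -c "
from h import *
snap('scene','s27',(220,120,440,340),3)"
```

```text
t33.60 tcp [534.9 -58.5 245. ] fing [ 0.01 -0.05 -1.  ] jaw [-0.104 -0.994  0.044] F [-1.8 -1.3 -2.2] w0.170 q [-0.31  0.34  1.49 -0.04  1.29  1.38]
```

View pics/s27.png

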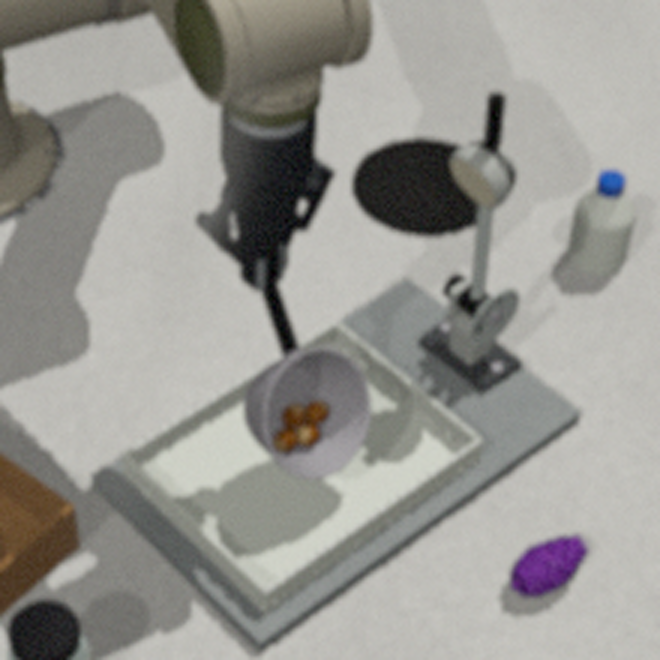

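View pics/w27a.png

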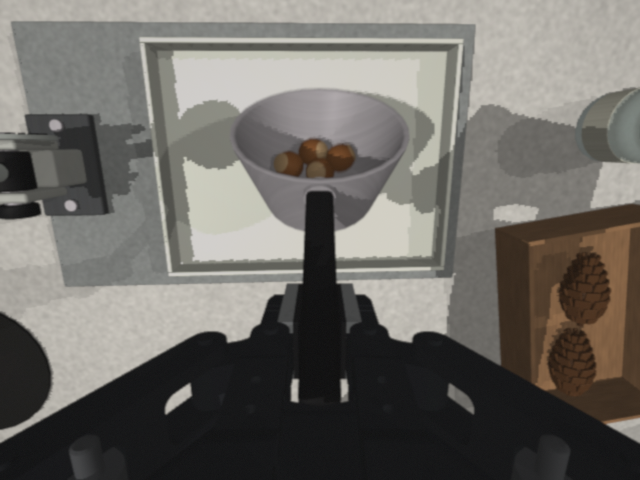

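About 50° now, nuts still inside and above the tray. Hold briefly, then ease more to pour.

```bash

python3 -m jog '[[0.16,0,0,0,0],[0.16,0,0,0,0]]' 20 >/dev/null; python3 lk.py w28a;python3 -m jog '[[0.169,0,0,-5,0],[0.171,0,0,-5,0]]' 20 >/dev/null; python3 lk.py w28b;python3 -m jog '[[0.165,0,0,0,0]]' 20 >/dev/null; python3 lk.py w28c; python3 -c "
from h import *
a=[cv2.imread('pics/w28%s.png'%k)[:,120:520] for k in 'abc']
cv2.imwrite('pics/w28.png',cv2.resize(np.hstack(a),(800,320)))
snap('scene','s28',(220,120,440,340),3)"
```

```text
t33.95 tcp [535.3 -58.6 245.3] fing [ 0.01 -0.05 -1.  ] jaw [-0.104 -0.994  0.045] F [ 0.   0.3 -2.6] w0.167 q [-0.31  0.34  1.49 -0.04  1.29  1.38]
t34.25 tcp [535.4 -58.6 234.9] fing [ 0.01 -0.05 -1.  ] jaw [-0.104 -0.994  0.045] F [ 0.2 -0.2 -0.9] w0.172 q [-0.31  0.35  1.5  -0.04  1.26  1.38]
t34.42 tcp [535.1 -58.5 234. ] fing [ 0.01 -0.05 -1.  ] jaw [-0.104 -0.994  0.044] F [-0.1 -0.3 -1.8] w0.169 q [-0.31  0.35  1.5  -0.04  1.26  1.38]
```

View pics/w28.png

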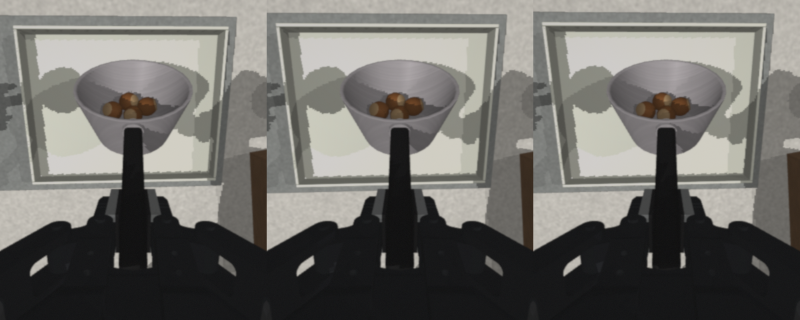

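View pics/s28.png

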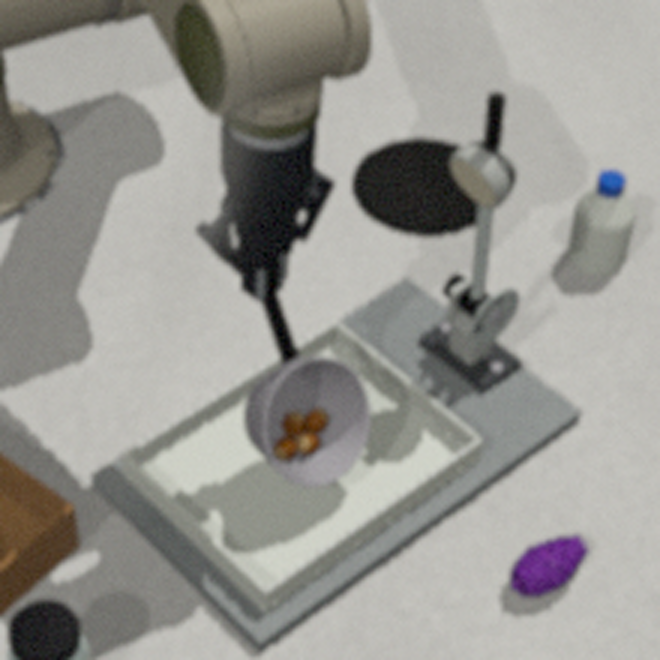

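```bash

python3 -m jog '[[0.173,0,0,0,0],[0.173,0,0,0,0]]' 20 >/dev/null; python3 lk.py w29a;python3 -m jog '[[0.174,0,0,0,0],[0.174,0,0,0,0]]' 20 >/dev/null; python3 lk.py w29b; python3 -c "
from h import *
a=[cv2.imread('pics/w29%s.png'%k)[:,120:520] for k in 'ab']
cv2.imwrite('pics/w29.png',np.hstack(a))
snap('scene','s29',(220,120,440,340),3)"
```

```text
t34.77 tcp [535.2 -58.6 234.3] fing [ 0.01 -0.05 -1.  ] jaw [-0.104 -0.994  0.044] F [ 0.3  0.4 -1.6] w0.172 q [-0.31  0.35  1.5  -0.04  1.26  1.38]
t35.08 tcp [535.2 -58.5 234.4] fing [ 0.01 -0.05 -1.  ] jaw [-0.104 -0.994  0.044] F [ 0.1  0.2 -2.4] w0.173 q [-0.31  0.35  1.5  -0.04  1.26  1.38]
```

View pics/w29.png

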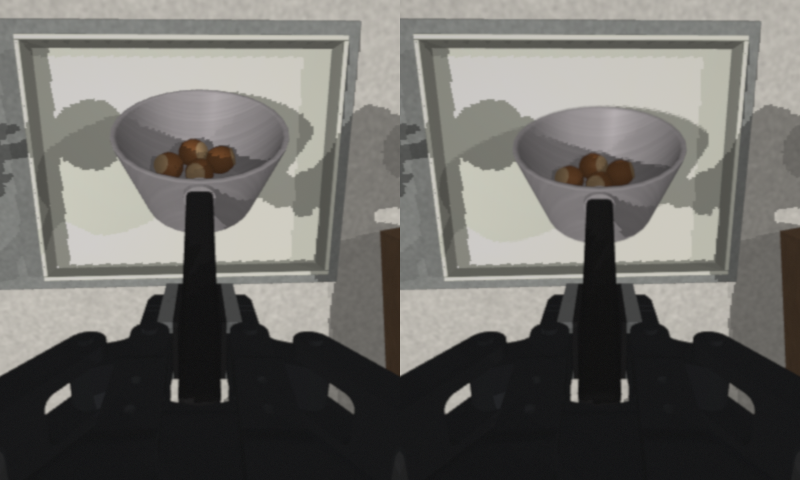

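View pics/s29.png

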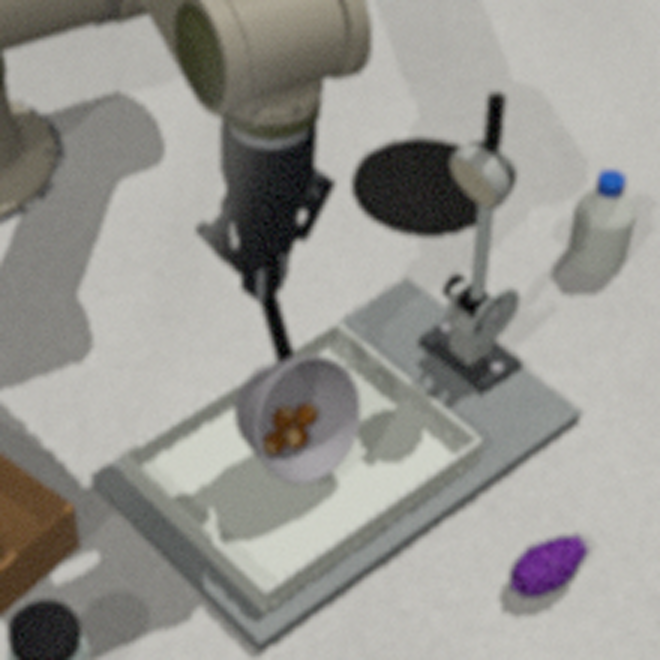

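Turning slowly; continue.

```bash

python3 -m jog '[[0.174,0,0,0,0],[0.174,0,0,0,0],[0.174,0,0,0,0]]' 20 >/dev/null; python3 lk.py w30a;python3 -m jog '[[0.175,0,0,0,0],[0.175,0,0,0,0]]' 20 >/dev/null; python3 lk.py w30b; python3 -c "
from h import *
a=[cv2.imread('pics/w30%s.png'%k)[:,120:520] for k in 'ab']
cv2.imwrite('pics/w30.png',np.hstack(a))
snap('scene','s30',(220,120,440,340),3)"
```

```text
t35.55 tcp [535.2 -58.6 234.4] fing [ 0.01 -0.05 -1.  ] jaw [-0.104 -0.994  0.045] F [ 0.5 -0.4 -1.9] w0.175 q [-0.31  0.35  1.5  -0.04  1.26  1.38]
t35.85 tcp [535.3 -58.6 234.5] fing [ 0.01 -0.05 -1.  ] jaw [-0.104 -0.994  0.045] F [ 0.4 -0.2 -2. ] w0.176 q [-0.31  0.35  1.5  -0.04  1.26  1.38]
```

View pics/w30.png

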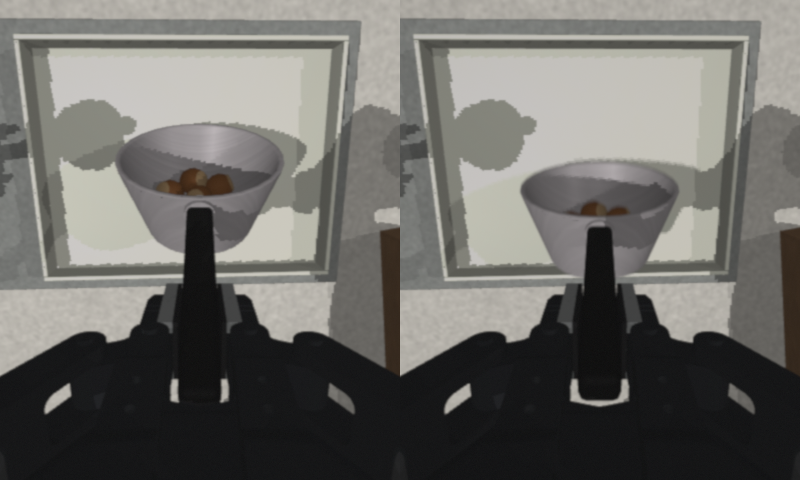

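View pics/s30.png

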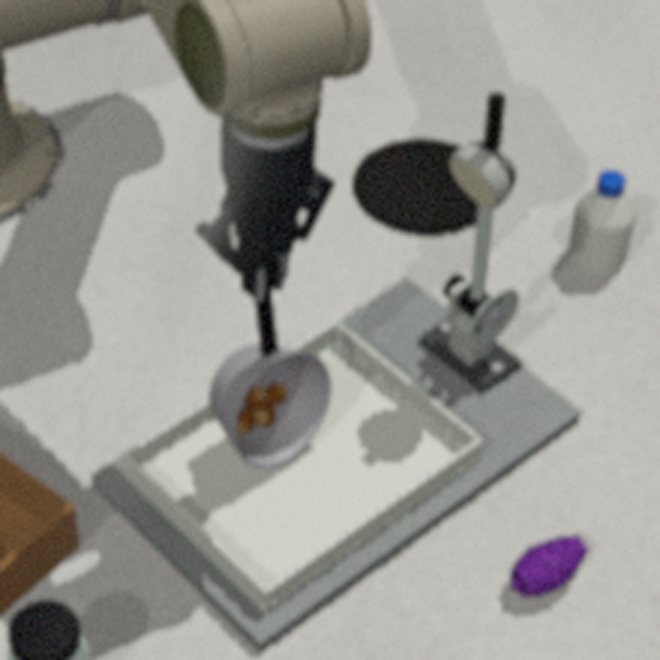

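```bash

python3 -m jog '[[0.175,3,0,0,0],[0.174,3,0,0,0]]' 20 >/dev/null; python3 lk.py w31a;python3 -m jog '[[0.175,0,0,0,0],[0.175,0,0,0,0]]' 20 >/dev/null; python3 lk.py w31b; python3 -c "
from h import *
a=[cv2.imread('pics/w31%s.png'%k)[:,120:520] for k in 'ab']
cv2.imwrite('pics/w31.png',np.hstack(a))
snap('scene','s31',(220,120,440,340),3)"
```

```text
t36.20 tcp [541.6 -58.6 234.5] fing [ 0.01 -0.05 -1.  ] jaw [-0.104 -0.994  0.045] F [-0.2 -0.1 -2.4] w0.176 q [-0.31  0.37  1.48 -0.04  1.27  1.38]
t36.50 tcp [541.9 -58.6 234.4] fing [ 0.01 -0.05 -1.  ] jaw [-0.104 -0.994  0.044] F [-0.1 -0.2 -2. ] w0.177 q [-0.31  0.37  1.48 -0.04  1.27  1.38]
```

View pics/w31.png

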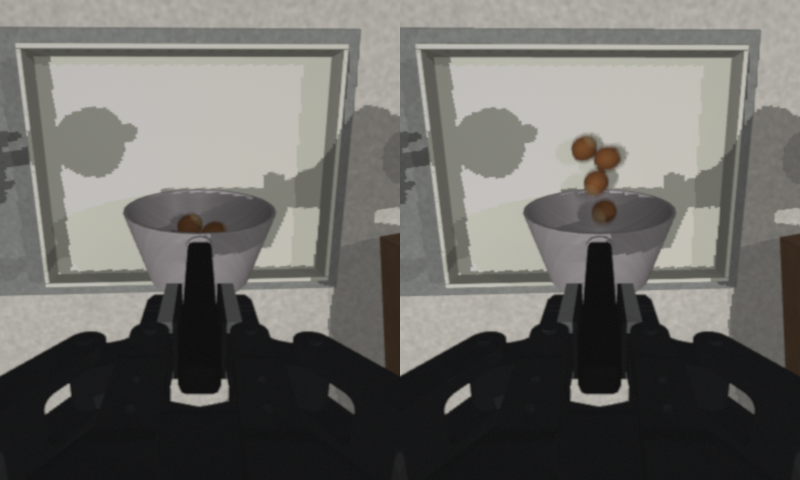

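View pics/s31.png

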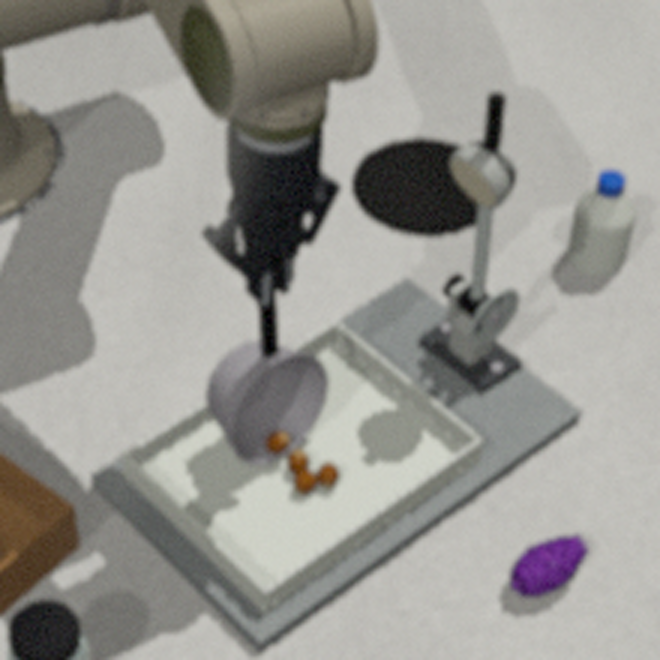

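The nuts are rolling out into the tray. Clamp firmly and let them settle.

```bash

python3 -m jog '[[0.1,0,0,0,0],[0,0,0,0,0],[0,0,0,0,0],[0,0,0,0,0],[0,0,0,25,0],[0,0,0,25,0],[0,0,0,0,0],[0,0,0,0,0]]' 60 >/dev/null; python3 lk.py w32;  python3 -c "
from h import *
snap('scene','s32',(220,120,440,340),3)"
```

```text
t37.60 tcp [541.4 -58.5 284.2] fing [ 0.01 -0.05 -1.  ] jaw [-0.104 -0.994  0.044] F [-0.1 -0.7 -1.4] w0.165 q [-0.31  0.33  1.4  -0.04  1.39  1.38]
```

View pics/w32.png

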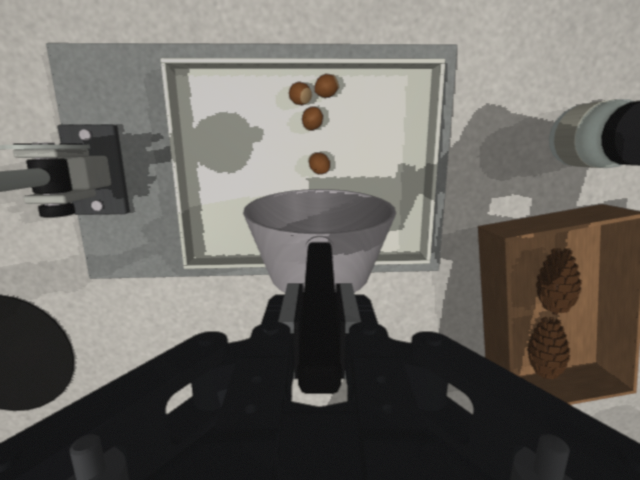

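View pics/s32.png

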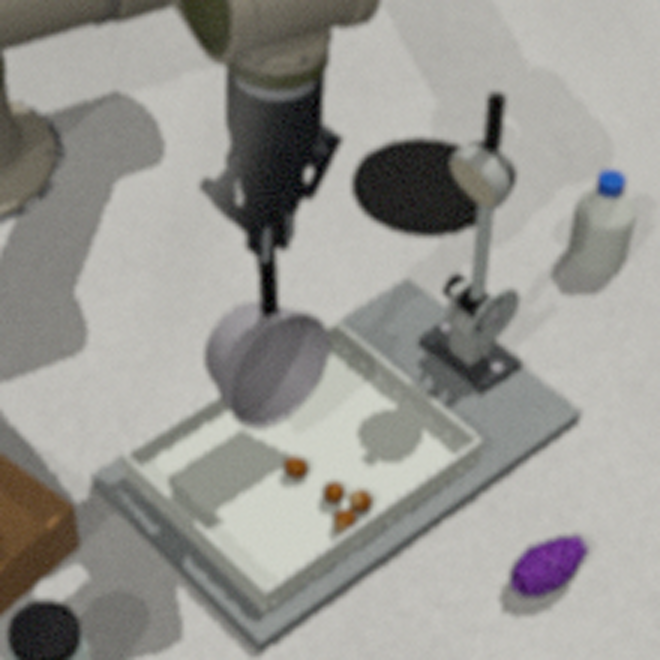

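All four nuts lie in the tray: wrist (300,93), (327,85), (312,118), (319,162). Now carry the hanging dipper to the mat.

```bash

python3 -m jog '[[0,-40,25,5,0.035],[0,-40,25,5,0.035],[0,-40,25,5,0.035],[0,-40,25,0,0.035],[0,8,41,0,0.035],[0,8,41,0,0.035],[0,8,41,0,0.035],[0,8,41,0,0.035],[0,8,41,0,0.035],[0,8,41,0,0.035],[0,8,41,0,0.035],[0,0,0,0,0]]' 60 ; python3 lk.py w33;  python3 -c "
from h import *
snap('scene','s33',(240,40,460,240),3); snap('top','t33',(90,100,330,320),3)"
```

```text
time_s: 39.2
eef_pos: [0.43, 0.3403, 0.2901]
orientation: [0.099, -0.684, 0.715, -0.106]
ft_force: [0.2, -0.5, -1.6]
width: 0.162
t39.20 tcp [430.  340.3 290.1] fing [ 0.02 -0.04 -1.  ] jaw [ 0.288 -0.957  0.044] F [ 0.2 -0.5 -1.6] w0.162 q [ 0.47  0.35  1.36 -0.04  1.44  1.76]
```

View pics/s33.png

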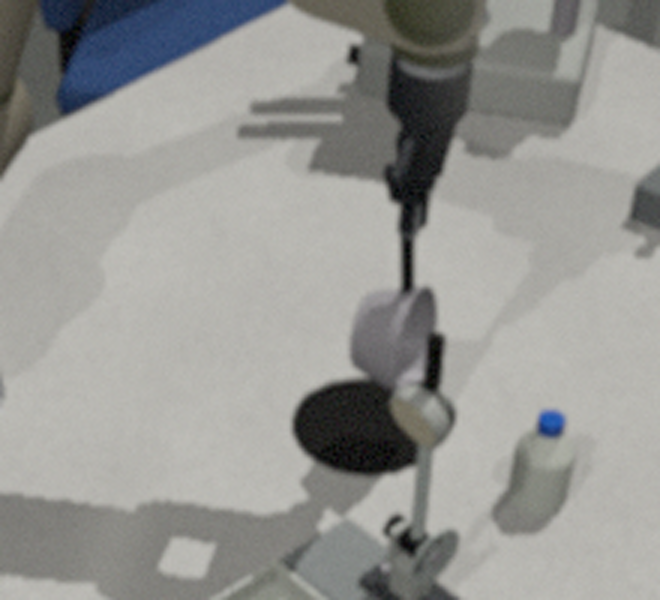

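View pics/w33.png

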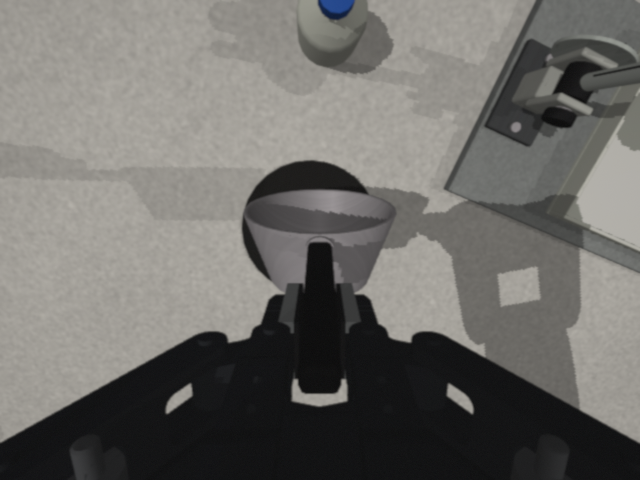

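View pics/t33.png

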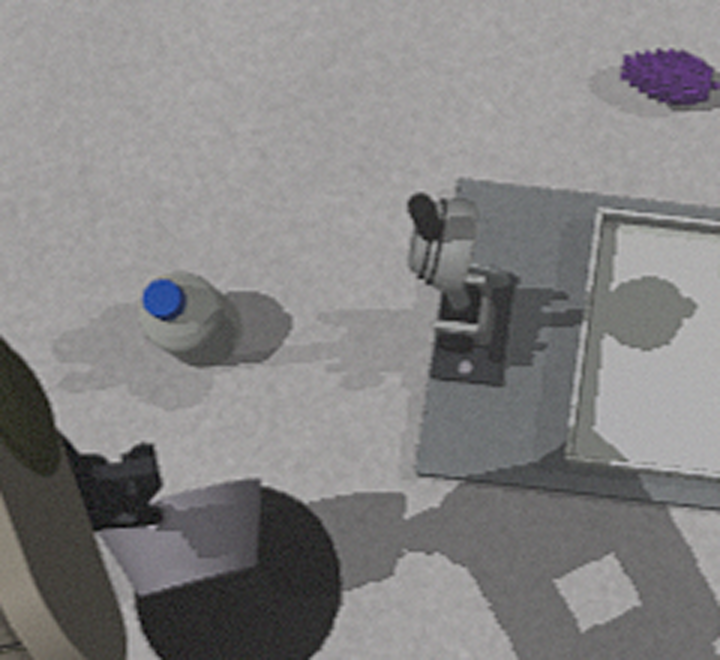

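Hanging about 77° above the mat. Lower to just above it, with a moderate grip.

```bash

python3 -m jog '[[0,8,-9,-40,0],[0.16,0,0,-38,0],[0.167,0,0,0,0],[0.167,0,0,0,0]]' 25 ; python3 lk.py w34;  python3 -c "
from h import *
snap('scene','s34',(300,80,420,200),5)"
```

```text
time_s: 39.85
eef_pos: [0.4393, 0.3256, 0.2147]
orientation: [0.094, -0.685, 0.715, -0.106]
ft_force: [1.0, 0.1, -2.0]
width: 0.167
t39.85 tcp [439.3 325.6 214.7] fing [ 0.02 -0.04 -1.  ] jaw [ 0.28  -0.959  0.044] F [ 1.   0.1 -2. ] w0.167 q [ 0.44  0.4   1.49 -0.05  1.25  1.74]
```

View pics/s34.png

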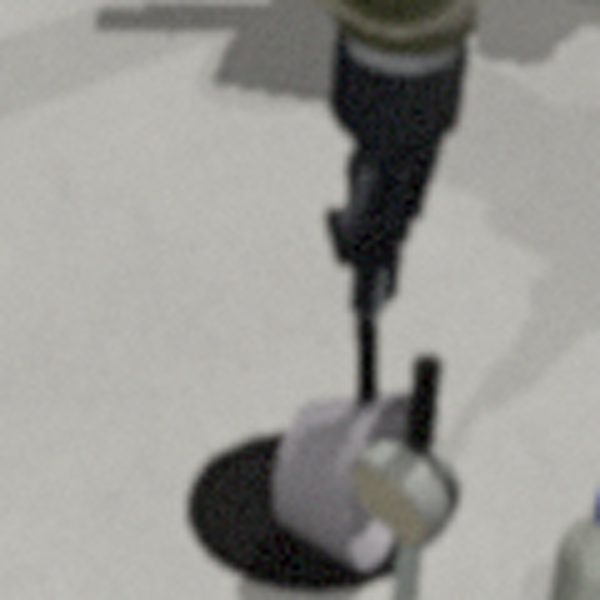

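```bash

python3 -m jog '[[0.167,0,0,-8,0],[0.167,0,0,0,0]]' 25 >/dev/null; python3 lk.py w35a; python3 -m jog '[[0.167,0,0,-6,0],[0.167,0,0,0,0]]' 25 >/dev/null; python3 lk.py w35b;python3 -m jog '[[0.167,0,0,-6,0],[0.167,0,0,0,0]]' 25 >/dev/null; python3 lk.py w35c; python3 -c "
from h import *
a=[cv2.imread('pics/w35%s.png'%k)[:,120:520] for k in 'ac']
cv2.imwrite('pics/w35.png',np.hstack(a))"
```

```text
t40.20 tcp [440.5 326.5 210.7] fing [ 0.03 -0.04 -1.  ] jaw [ 0.28  -0.959  0.043] F [-0.1 -0.  -1.6] w0.168 q [ 0.44  0.4   1.5  -0.05  1.23  1.75]
t40.50 tcp [442.1 327.4 210.4] fing [ 0.04 -0.03 -1.  ] jaw [ 0.28  -0.959  0.042] F [ 0.3 -0.8 -2.3] w0.168 q [ 0.44  0.4   1.5  -0.05  1.22  1.75]
t40.80 tcp [444.  328.3 209.8] fing [ 0.05 -0.03 -1.  ] jaw [ 0.28  -0.959  0.041] F [-0.6  0.4 -1.6] w0.171 q [ 0.44  0.4   1.5  -0.05  1.21  1.75]
```

View pics/w35.png

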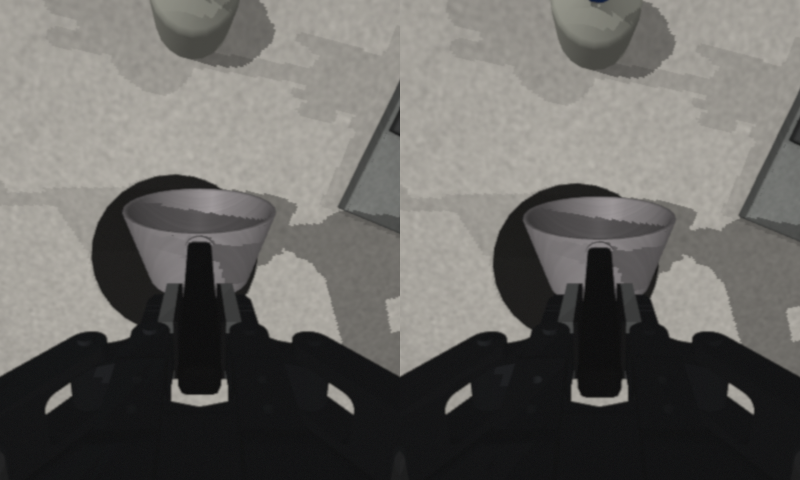

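Small steps are barely taken and no contact shows yet. A larger step:

```bash

python3 -m jog '[[0.167,-3,-2,-12,0]]' 25 >/dev/null; python3 lk.py w36a; python3 -m jog '[[0.167,-4,-2,-12,0]]' 25 >/dev/null; python3 lk.py w36b;  python3 -c "
from h import *
a=[cv2.imread('pics/w36%s.png'%k)[:,120:520] for k in 'ab']
cv2.imwrite('pics/w36.png',np.hstack(a)); print(observe()['ft_torque'])"
```

```text
t40.98 tcp [443.4 327.6 203. ] fing [ 0.06 -0.02 -1.  ] jaw [ 0.28  -0.959  0.039] F [-6.5 -1.9 46.4] w0.172 q [ 0.44  0.4   1.52 -0.05  1.18  1.75]
t41.15 tcp [441.2 326.6 195.4] fing [ 0.07 -0.02 -1.  ] jaw [ 0.28  -0.959  0.038] F [-6.9 -3.  40.1] w0.169 q [ 0.44  0.4   1.54 -0.05  1.15  1.75]
[-0.24944876  0.33077566  0.00283558]
```

View pics/w36.png

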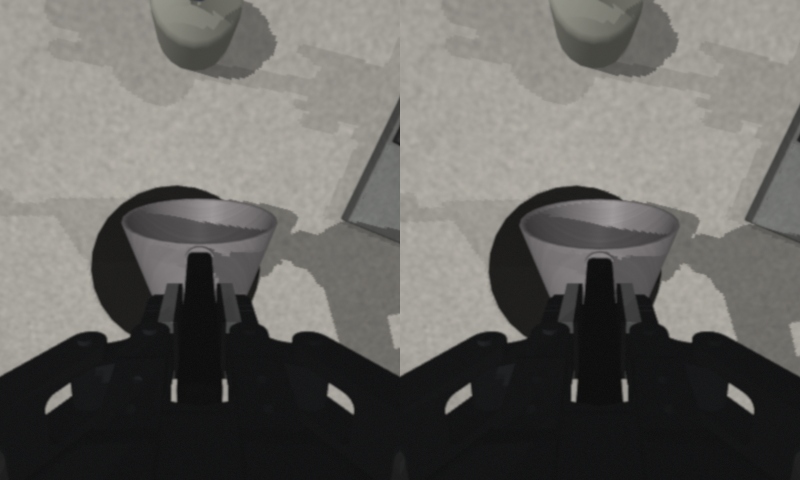

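Contact: 40 N upward, with the handle being pushed through the pads. I relieve it and drag toward the handle side instead, so that the mat friction levers the cup upright.

```bash

python3 -m jog '[[0.169,-6,-2,5,0],[0.169,-12,-3.5,0,0]]' 25 >/dev/null; python3 lk.py w37a; python3 -m jog '[[0.169,-14,-4,0,0]]' 25 >/dev/null; python3 lk.py w37b;  python3 -c "
from h import *
a=[cv2.imread('pics/w37%s.png'%k)[:,120:520] for k in 'ab']
cv2.imwrite('pics/w37.png',np.hstack(a)); snap('scene','s37',(300,80,420,200),5)"
```

```text
t41.45 tcp [421.4 320.3 197.9] fing [ 0.06 -0.02 -1.  ] jaw [ 0.28  -0.959  0.038] F [-0.1 -0.4 -1.4] w0.171 q [ 0.45  0.36  1.6  -0.05  1.14  1.76]
t41.62 tcp [405.  315.7 196.3] fing [ 0.06 -0.02 -1.  ] jaw [ 0.28  -0.959  0.039] F [-1.  -0.2 -0.8] w0.167 q [ 0.46  0.33  1.64 -0.05  1.13  1.76]
```

View pics/w37.png

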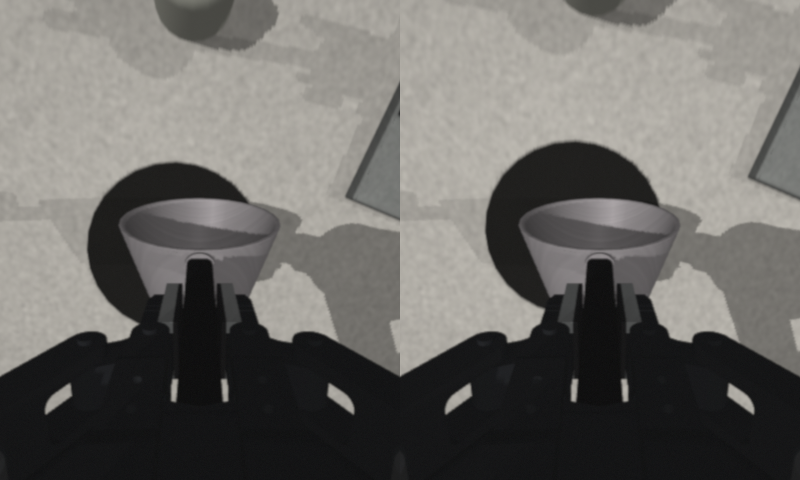

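View pics/s37.png

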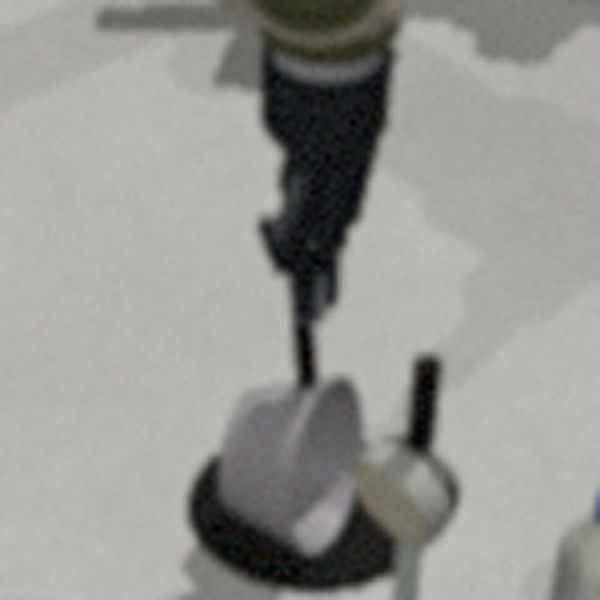

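In the air again by a few mm. I go back 30 mm, touch down lightly and drag with slight downward pressure and a looser grip.

```bash

python3 -m jog '[[0.168,29,8,3,0],[0.168,0,0,0,0],[0.17,0,0,-8,0]]' 25 >/dev/null; python3 lk.py w38a; python3 -m jog '[[0.171,-14,-4,-4,0]]' 25 >/dev/null; python3 lk.py w38b; python3 -m jog '[[0.171,-14,-4,-4,0]]' 25 >/dev/null; python3 lk.py w38c;  python3 -c "
from h import *
a=[cv2.imread('pics/w38%s.png'%k)[:,120:520] for k in 'abc']
cv2.imwrite('pics/w38.png',cv2.resize(np.hstack(a),(800,320)))"
```

```text
t42.10 tcp [434.1 324.1 191.8] fing [ 0.06 -0.02 -1.  ] jaw [ 0.281 -0.959  0.039] F [-4.6 -2.6 28.5] w0.171 q [ 0.45  0.39  1.56 -0.05  1.14  1.75]
t42.27 tcp [420.5 320.2 188.1] fing [ 0.06 -0.02 -1.  ] jaw [ 0.281 -0.959  0.039] F [-0.2 -0.9  4. ] w0.174 q [ 0.45  0.37  1.61 -0.05  1.12  1.76]
t42.45 tcp [404.8 315.8 184.1] fing [ 0.06 -0.02 -1.  ] jaw [ 0.282 -0.959  0.039] F [ 0.7 -0.9 14.6] w0.171 q [ 0.46  0.34  1.66 -0.05  1.09  1.76]
```

View pics/w38.png

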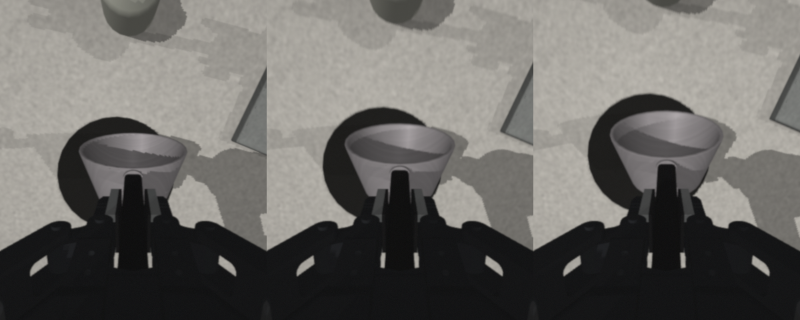

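It works, the cup is tilting up. Follow the arc about the base edge.

```bash

python3 -m jog '[[0.171,-28,-8.4,-12,0],[0.171,-26,-7.8,-16,0]]' 25 >/dev/null; python3 lk.py w39a; python3 -c "
from h import *
snap('scene','s39',(300,80,420,200),5)"
```

```text
t42.75 tcp [349.5 299.7 158.7] fing [ 0.07 -0.02 -1.  ] jaw [ 0.282 -0.959  0.038] F [-2.9 -2.3 11.6] w0.174 q [ 0.48  0.26  1.84 -0.06  0.98  1.79]
```

View pics/s39.png

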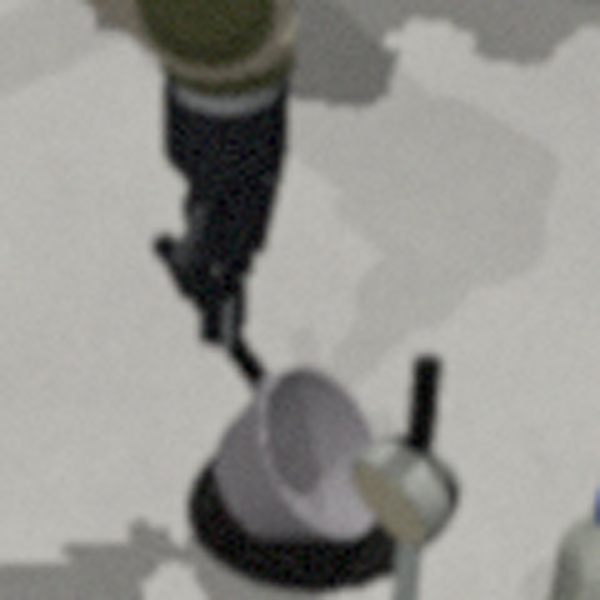

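View pics/w39a.png

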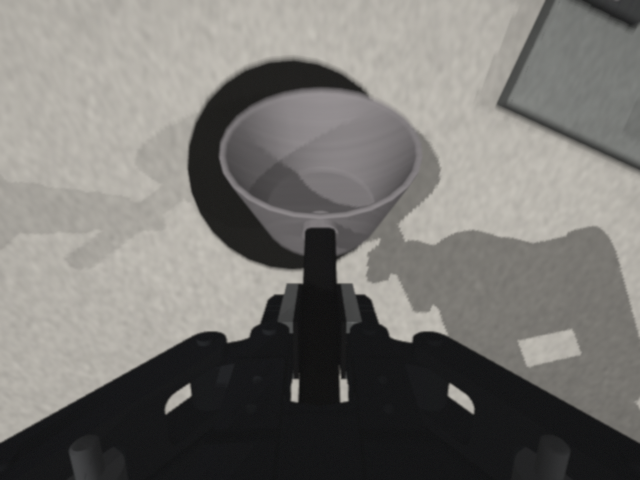

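```bash

python3 -m jog '[[0.171,-23,-7,-20,0],[0.171,-19,-5.6,-24,0]]' 25 >/dev/null; python3 lk.py w40a;  python3 -m jog '[[0.171,-15,-4.5,-27,0]]' 25 >/dev/null; python3 lk.py w40b; python3 -c "
from h import *
snap('scene','s40',(300,80,420,200),5)"
```

```text
t43.10 tcp [303.9 285.9 113.7] fing [ 0.07 -0.02 -1.  ] jaw [ 0.283 -0.958  0.039] F [-0.1 -0.8 -0.3] w0.173 q [ 0.5   0.25  2.01 -0.07  0.83  1.83]
t43.27 tcp [286.2 280.5  84.2] fing [ 0.07 -0.02 -1.  ] jaw [ 0.284 -0.958  0.039] F [ 1.4  0.2 -1.1] w0.175 q [ 0.51  0.28  2.07 -0.08  0.74  1.85]
```

View pics/s40.png

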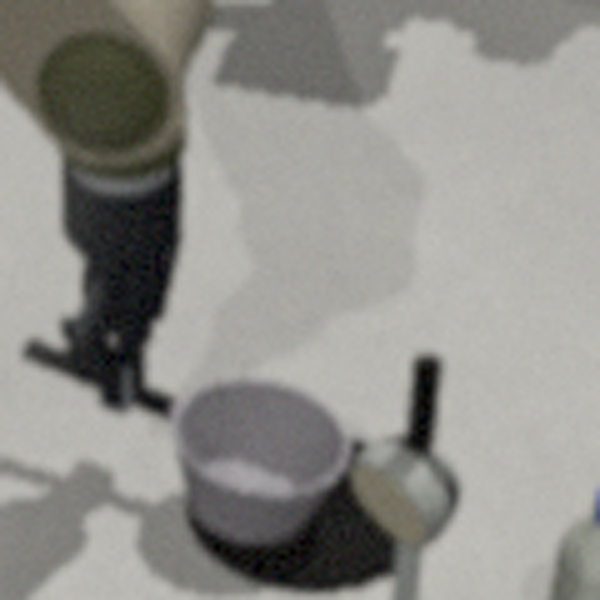

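View pics/w40b.png

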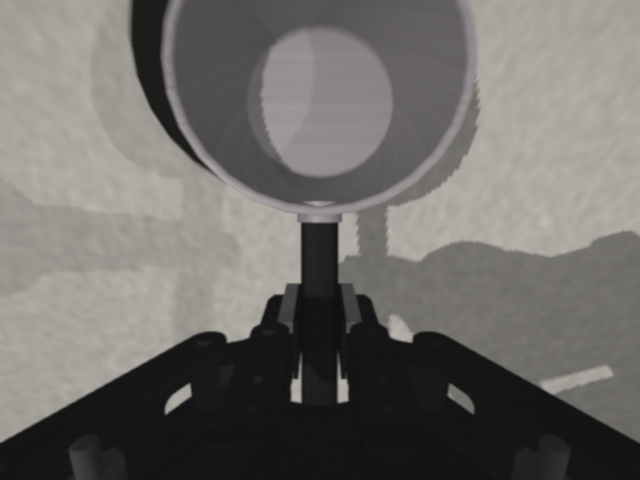

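```bash
python3 -c "
from h import *
im,c=snap('top','t41',(90,230,250,390),4)
w=cam('wrist'); print(p2w('wrist',[(320,102)],.02,w),p2w('wrist',[(318,210),(165,40),(475,40)],.075,w))"
```

```text
[[0.37272326 0.30309799 0.02      ]] [[0.32819724 0.29307164 0.075     ]
 [0.36758822 0.3566384  0.075     ]
 [0.39794759 0.25871393 0.075     ]]
```

View pics/t41.png

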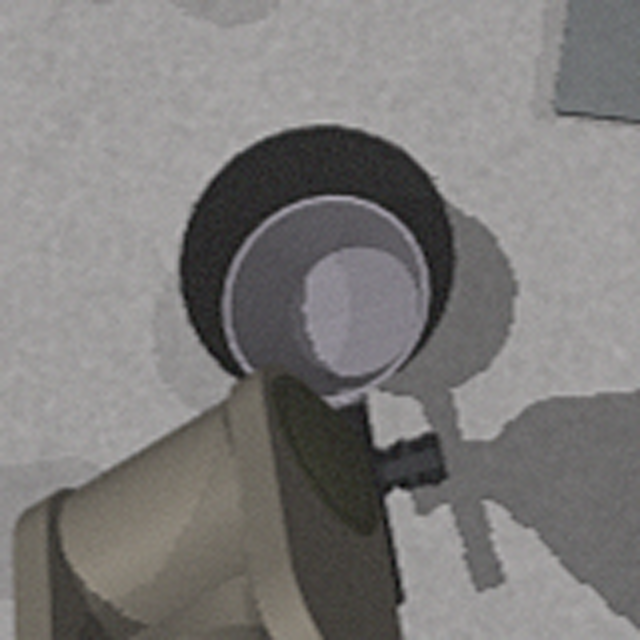

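Cup centre about (0.375,0.305): shift it 25 mm toward the mat centre, then lower.

```bash

python3 -m jog '[[0.165,0,0,6,0],[0.165,24,15,2,0],[0.165,0,0,-10,0],[0.165,0,0,-10,0]]' 25 >/dev/null; python3 lk.py w42a;  python3 -m jog '[[0.168,0,0,-9,0]]' 25 >/dev/null; python3 lk.py w42b; python3 -c "
from h import *
snap('scene','s42',(300,80,420,200),5)"
```

```text
t43.92 tcp [312.4 296.4  75.2] fing [ 0.07 -0.02 -1.  ] jaw [ 0.284 -0.958  0.039] F [-2.4 -0.8  1.5] w0.168 q [ 0.51  0.35  2.   -0.08  0.74  1.85]
t44.10 tcp [312.2 296.2  65.3] fing [ 0.07 -0.02 -1.  ] jaw [ 0.284 -0.958  0.039] F [-3.7 -1.9  5.7] w0.168 q [ 0.51  0.37  2.01 -0.08  0.72  1.85]
```

View pics/s42.png

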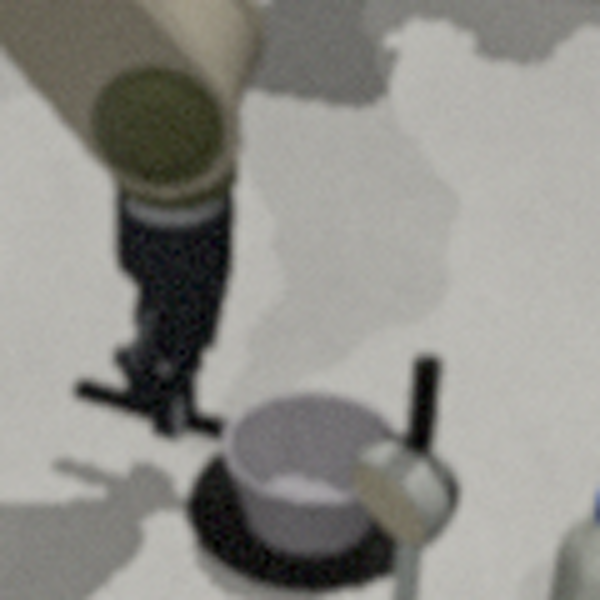

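The base is on the mat (+6 N). A bit more down, then release and rise.

```bash

python3 -m jog '[[0.17,0,0,-5,0],[0.174,0,0,0,0],[0.2,0,0,0,0],[0.35,0,0,0,0],[0.5,0,0,0,0],[0.5,0,0,30,0],[0.5,0,0,50,0],[0.5,0,0,50,0],[0.6,-10,-30,50,0]]' 25 >/dev/null; python3 lk.py w43; python3 -c "
from h import *
snap('scene','s43',(300,80,420,200),5);im,c=snap('top','t43',(90,230,250,390),4)"
```

```text
t45.33 tcp [300.  265.  242.4] fing [ 0.06 -0.02 -1.  ] jaw [ 0.285 -0.958  0.041] F [0.6 1.1 0.4] w0.600 q [ 0.46  0.03  1.87 -0.05  1.19  1.76]
```

View pics/t43.png

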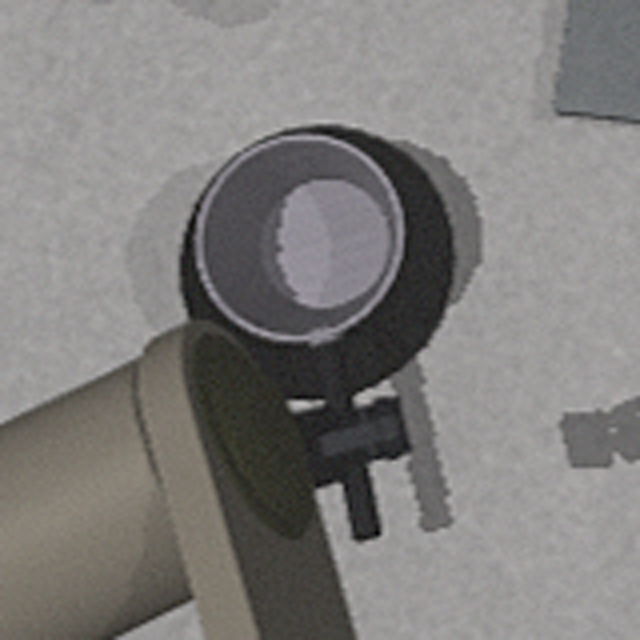

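View pics/s43.png

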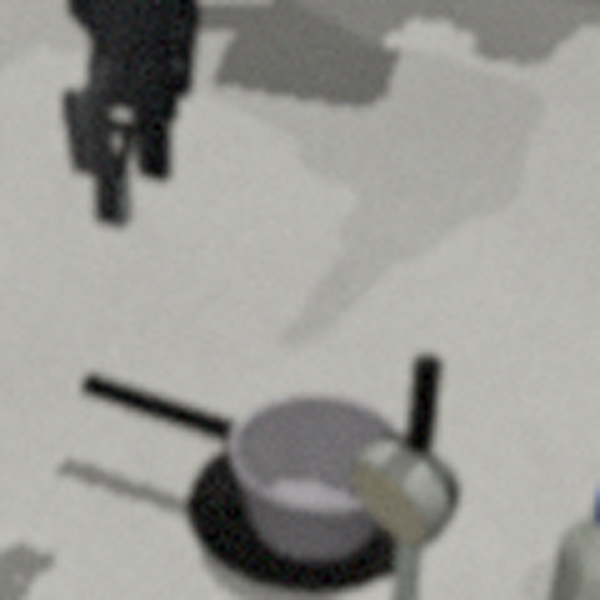

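Dipper stands upright and empty on the mat, rim centre near top pixel (165,290). Next, the lamp: above its handle.

```bash

python3 -m jog '[[0.6,0,0,50,0.13],[0.6,10,0,50,0.13],[0.6,30,-10,38,0.13],[0.6,45,-18,0,0.13],[0.6,45,-18,0,0.13],[0.6,45,-18,0,0.13],[0.6,45,-18,0,0.13],[0.6,45,-18,0,0.13],[0.6,38,-16,0,0.14],[0.6,0,0,0,0]]' 25 >/dev/null; python3 lk.py w44; python3 -c "
from lamp import *
print(p2w('top',[(165,290)],.062))
show('l44',(85,88,90),cs=(280,80,460,260),ct=(220,130,380,290))
w=cam('wrist')
for a in (86,88,90):
  x=np.radians(a); print(w2p('wrist',[np.r_[h-yd*r*np.cos(x),.09+r*np.sin(x)] for r in (.2,.25)],w))"
```

```text
t46.73 tcp [613.4 145.7 368.4] fing [ 0.03  0.04 -1.  ] jaw [ 0.998 -0.062  0.025] F [-0.1  0.  -1.1] w0.600 q [0.03 0.5  0.94 0.04 1.67 0.1 ]
[[0.40870075 0.32416616 0.062     ]]
scene 85 [[295.0, 422.0], [301.0, 291.0], [304.0, 222.0]]
scene 88 [[295.0, 422.0], [309.0, 287.0], [316.0, 215.0]]
scene 90 [[295.0, 422.0], [313.0, 284.0], [323.0, 210.0]]
top 85 [[97.0, 285.0], [81.0, 203.0], [71.0, 154.0]]
top 88 [[97.0, 285.0], [62.0, 200.0], [41.0, 150.0]]
top 90 [[97.0, 285.0], [50.0, 199.0], [21.0, 148.0]]
[[306.99990421 279.97316133]
 [306.24206819 323.08170338]]
[[307.35324007 269.05567074]
 [306.80372358 306.02054691]]
[[307.71479782 257.80844353]
 [307.38568678 288.18019093]]
```

View pics/w44.png

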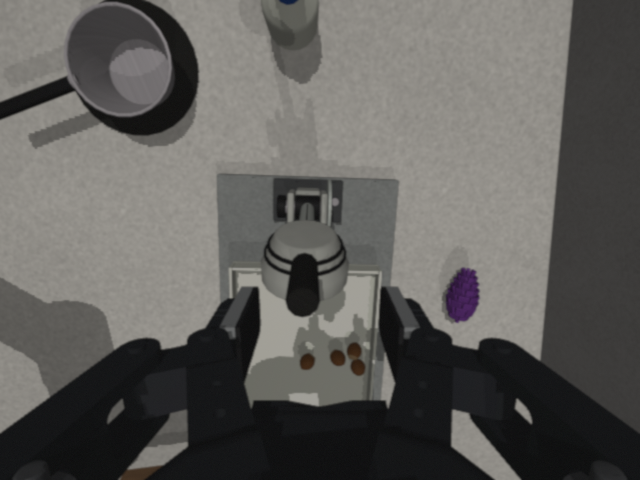

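View pics/l44scene.png

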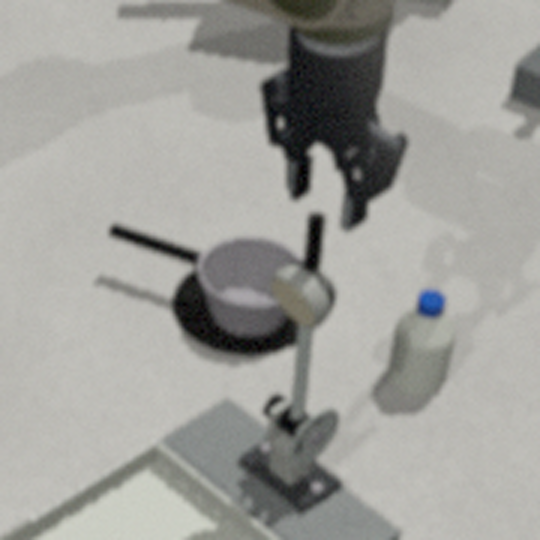

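Handle tip at wrist (303,300), lamp about 88°. Align, descend, grip at 60 N.

```bash

python3 -m jog '[[0.6,-8,0,-10,-0.035],[0.6,0,0,-27,0],[0.6,0,0,0,0],[0.2,0,0,0,0],[0,0,0,0,0],[0,0,0,0,0],[0,0,0,0,0]]' 60 >/dev/null; python3 lk.py w45; python3 arc.py 66 .236 6; python3 -c "
from h import *
snap('scene','s45',(280,80,460,260),3)"
```

```text
t47.75 tcp [606.4 149.8 338.1] fing [ 0.06  0.04 -1.  ] jaw [ 0.994 -0.098  0.053] F [-0.7 -0.2 -2.2] w0.166 q [0.04 0.47 1.06 0.04 1.55 0.14]
r 0.2421 ang 89.0 F [ 4.3  0.3 -3. ] w 0.16482794013508728
[[-0.8, -15.6, -7.0], [-1.6, -15.6, -1.9], [-1.5, -15.4, -2.9], [-1.5, -15.2, -3.9], [-1.5, -14.9, -4.9], [-1.5, -14.5, -5.9]]
```

View pics/s45.png

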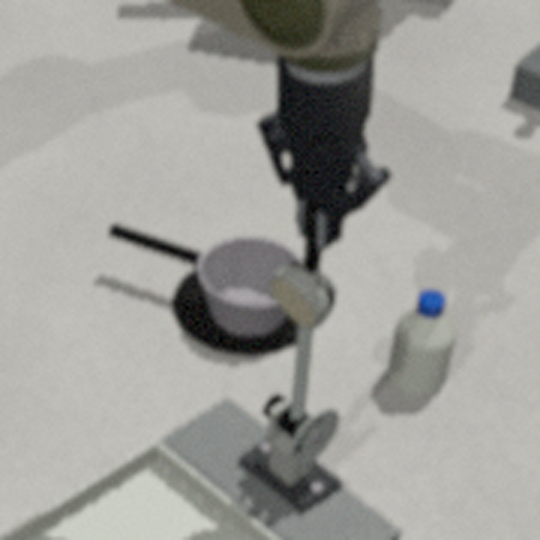

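```bash
python3 arc.py 62 .241 8
```

```text
r 0.2421 ang 89.0 F [ 4.6 -0.  -3.8] w 0.16137153754073666
[[-0.6, -14.1, -1.8], [-1.4, -14.0, -1.5], [-1.4, -13.9, -2.3], [-1.4, -13.8, -3.1], [-1.4, -13.5, -4.0], [-1.3, -13.3, -4.7], [-1.3, -13.0, -5.5], [-1.3, -12.6, -6.3]]
```

```bash
python3 -m jog '[[0,-0.6,-14.1,-1.8,0],[0,-1.4,-14,-1.5,0],[0,-1.4,-13.9,-2.3,0],[0,-1.4,-13.8,-3.1,0],[0,-1.4,-13.5,-4,0],[0,-1.3,-13.3,-4.7,0],[0,-1.3,-13,-5.5,0],[0,-1.3,-12.6,-6.3,0]]' 60 >/dev/null;  python3 arc.py 46 .241 6; python3 -c "
from lamp import *
show('l46',(50,60,65,70),cs=(250,100,430,280),ct=(220,130,380,290))"
```

```text
r 0.2433 ang 61.7 F [ 4.6  5.9 -4.5] w 0.16738305999040376
[[-0.5, -8.5, -7.5], [-0.9, -9.3, -5.9], [-0.9, -9.0, -6.3], [-0.9, -8.7, -6.7], [-0.8, -8.4, -7.1], [-0.8, -8.1, -7.5]]
scene 50 [[385.0, 362.0], [309.0, 313.0], [268.0, 286.0]]
scene 60 [[385.0, 362.0], [331.0, 286.0], [302.0, 244.0]]
scene 65 [[385.0, 362.0], [343.0, 273.0], [320.0, 225.0]]
scene 70 [[385.0, 362.0], [355.0, 261.0], [338.0, 207.0]]
top 50 [[97.0, 285.0], [281.0, 248.0], [384.0, 227.0]]
top 60 [[97.0, 285.0], [230.0, 233.0], [306.0, 202.0]]
top 65 [[97.0, 285.0], [202.0, 226.0], [263.0, 191.0]]
top 70 [[97.0, 285.0], [173.0, 219.0], [217.0, 180.0]]
```

View pics/l46scene.png

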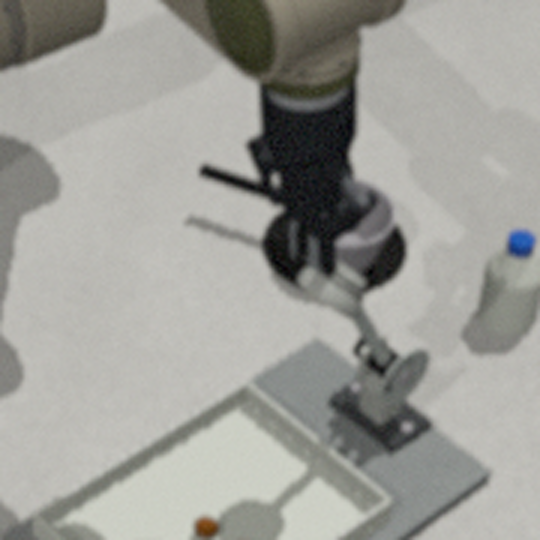

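```bash
python3 -m jog '[[0,-0.5,-9,-5.5,0],[0,-0.9,-9.3,-5.9,0],[0,-0.9,-9,-6.3,0],[0,-0.9,-8.7,-6.7,0],[0,-0.8,-8.4,-7.1,0],[0,-0.8,-8.1,-7.5,0],[0,0,0,0,0]]' 60 >/dev/null;  python3 arc.py 45.5 .241 2; python3 -c "
from lamp import *
show('l47',(40,45,50),cs=(250,140,400,290),ct=(220,130,380,290))"
```

```text
r 0.2455 ang 45.1 F [ 0.8 -0.8 -2.8] w 0.16470683939013625
[[0.3, 3.8, -2.6], [0.1, 0.6, 0.6]]
scene 40 [[385.0, 242.0], [290.0, 221.0], [239.0, 210.0]]
scene 45 [[385.0, 242.0], [299.0, 207.0], [253.0, 188.0]]
scene 50 [[385.0, 242.0], [309.0, 193.0], [268.0, 166.0]]
top 40 [[97.0, 285.0], [324.0, 263.0], [448.0, 251.0]]
top 45 [[97.0, 285.0], [303.0, 255.0], [418.0, 239.0]]
top 50 [[97.0, 285.0], [281.0, 248.0], [384.0, 227.0]]
```

View pics/l47scene.png

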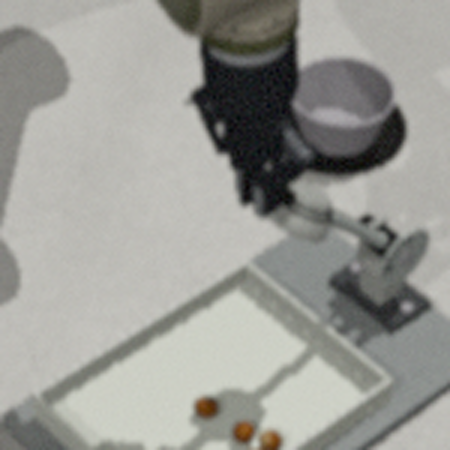

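Release here, retreat a little straight up, and measure the angle.

```bash
python3 -m jog '[[0.3,0,0,0,0],[0.5,0,0,0,0],[0.6,0,0,0,0],[0.6,0,0,0,0],[0.6,0,-5,40,0],[0.6,0,-20,40,0],[0.6,-30,-40,20,0],[0.6,-40,-40,0,0],[0.6,-40,-30,0,0],[0.6,-40,-20,0,0]]' 60 >/dev/null;  python3 lk.py w48; python3 -c "
from lamp import *
show('l48',(40,42,45,48,50),cs=(270,190,400,290),ct=(220,150,340,240))"
```

```text
t51.17 tcp [ 436.9 -174.8  373.2] fing [ 0.07  0.04 -1.  ] jaw [ 0.994 -0.091  0.062] F [ 0.1 -1.2  0.7] w0.601 q [-0.67  0.11  1.45  0.08  1.56 -0.58]
scene 40 [[325.0, 92.0], [230.0, 71.0], [179.0, 60.0]]
scene 42 [[325.0, 92.0], [234.0, 66.0], [184.0, 51.0]]
scene 45 [[325.0, 92.0], [239.0, 57.0], [193.0, 38.0]]
scene 48 [[325.0, 92.0], [245.0, 48.0], [202.0, 25.0]]
scene 50 [[325.0, 92.0], [249.0, 43.0], [208.0, 16.0]]
top 40 [[97.0, 205.0], [324.0, 183.0], [448.0, 171.0]]
top 42 [[97.0, 205.0], [316.0, 180.0], [436.0, 166.0]]
top 45 [[97.0, 205.0], [303.0, 175.0], [418.0, 159.0]]
top 48 [[97.0, 205.0], [290.0, 171.0], [398.0, 151.0]]
top 50 [[97.0, 205.0], [281.0, 168.0], [384.0, 147.0]]
```

View pics/l48scene.png

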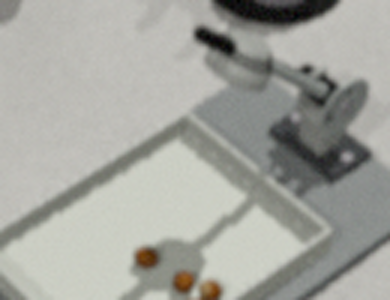

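View pics/l48top.png

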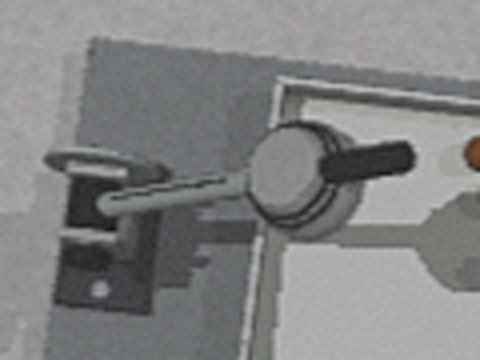

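Tip readings suggest 45.5–47.5°. I fit the black grip's outline in both images for a sharper value.

```bash
cat > fit.py <<'E'
from lamp import *
from scipy.optimize import minimize
yd=yd/np.linalg.norm(yd); xd=np.array([yd[1],-yd[0]])
def fit(ims):
    boxes={"top":(295,180,330,200),"scene":(328,190,354,212)}
    M={}
    for n,(im,b) in ims.items():
        g=cv2.cvtColor(im,cv2.COLOR_BGR2GRAY); m=np.zeros(g.shape,np.uint8); m[b[1]:b[3],b[0]:b[2]]=(g[b[1]:b[3],b[0]:b[2]]<60)
        n_,lab,s,_=cv2.connectedComponentsWithStats(m); k=1+np.argmax(s[1:,4]); M[n]=(lab==k); print(n,s[k],s.shape)
    C={n:cam(n) for n in ims}
    def cyl(a,dx,dy):
        x=np.radians(a); d=np.r_[-yd*np.cos(x),np.sin(x)]; e=np.r_[xd,0]; f=np.cross(d,e); o=np.r_[h+xd*dx+yd*dy,.09]
        return np.array([o+d*r+.008*(np.cos(t)*e+np.sin(t)*f) for r in (.2,.25) for t in np.linspace(0,6.28,24)])
    def cost(p,detail=False):
        out=[]
        for n in M:
            q=w2p(n,cyl(*p),C[n]); hull=cv2.convexHull((q*16*4).astype(np.float32)).astype(np.int32)
            b=np.zeros((480,640),np.uint8); cv2.fillConvexPoly(b,(hull/4).astype(np.int32),255,cv2.LINE_AA,4); b=b/255.
            out.append(np.abs(b-M[n]).sum()/max(b.sum(),1))
        return out if detail else sum(out)
    best=min(((cost((a,dx/1e3,dy/1e3)),a,dx,dy) for a in np.arange(40,52,.5) for dx in range(-4,5,1) for dy in range(-4,5,2)))
    print(best,cost((best[1],best[2]/1e3,best[3]/1e3),True))
    for a in np.arange(42,51,1.): print(a,[round(min(cost((a,dx/1e3,dy/1e3)) for dx in range(-4,5,2)),3) for dy in (-4,-2,0,2,4)])
E
python3 -c "
from fit import *
fit({n:(grab_frame(n),{'top':(300,178,326,200),'scene':(328,192,352,214)}[n]) for n in ('top','scene')})"
```

```text
top [300 186  23  10 167] (7, 5)
scene [336 200  12   8  50] (3, 5)
(np.float64(0.8772736371828347), np.float64(46.0), 0, 4) [np.float64(0.28613715693655467), np.float64(0.5911364802462801)]
42.0 [np.float64(2.39), np.float64(2.301), np.float64(2.217), np.float64(2.12), np.float64(2.002)]
43.0 [np.float64(2.242), np.float64(2.128), np.float64(1.998), np.float64(1.83), np.float64(1.629)]
44.0 [np.float64(1.984), np.float64(1.803), np.float64(1.586), np.float64(1.383), np.float64(1.196)]
45.0 [np.float64(1.576), np.float64(1.349), np.float64(1.167), np.float64(1.038), np.float64(0.958)]
46.0 [np.float64(1.184), np.float64(1.083), np.float64(1.002), np.float64(0.927), np.float64(0.877)]
47.0 [np.float64(1.057), np.float64(0.98), np.float64(0.908), np.float64(0.888), np.float64(0.949)]
48.0 [np.float64(0.958), np.float64(0.944), np.float64(1.026), np.float64(1.187), np.float64(1.386)]
49.0 [np.float64(1.124), np.float64(1.263), np.float64(1.446), np.float64(1.651), np.float64(1.817)]
50.0 [np.float64(1.498), np.float64(1.681), np.float64(1.816), np.float64(1.927), np.float64(2.02)]
```

Both suggest 46–47.5°, inside 41–49. One independent close look with the wrist camera from above.

```bash
python3 -m jog '[[0.6,45,18,10,0],[0.6,45,18,10,0],[0.6,45,18,5,0],[0.6,32,20,0,0],[0.6,0,0,0,0]]' 60 >/dev/null;  python3 lk.py w49; python3 -c "
from lamp import *
w=cam('wrist')
for a in (43,45,47,49):
  x=np.radians(a); d=np.r_[-yd*np.cos(x),np.sin(x)]; nrm=np.r_[yd*np.sin(x),np.cos(x)]
  o=np.r_[h,.09]
  print(a,w2p('wrist',[o,o+d*.17,o+d*.25,o+d*.25-.008*nrm,o+d*.25+.008*nrm],w).round(1).tolist())"
```

```text
t52.05 tcp [614.2 -92.1 396.2] fing [ 0.06  0.05 -1.  ] jaw [ 0.995 -0.084  0.06 ] F [-1.  -0.7 -0.5] w0.605 q [-0.36  0.47  0.92  0.07  1.71 -0.27]
43 [[275.8, -16.5], [269.3, 87.3], [264.7, 160.9], [265.6, 168.7], [263.8, 152.7]]
45 [[275.8, -16.5], [268.8, 80.7], [263.7, 151.7], [264.6, 160.3], [262.8, 142.7]]
47 [[275.8, -16.5], [268.3, 73.7], [262.7, 141.7], [263.6, 151.1], [261.7, 131.8]]
49 [[275.8, -16.5], [267.8, 66.3], [261.6, 130.7], [262.6, 140.9], [260.6, 119.8]]
```

View pics/w49.png

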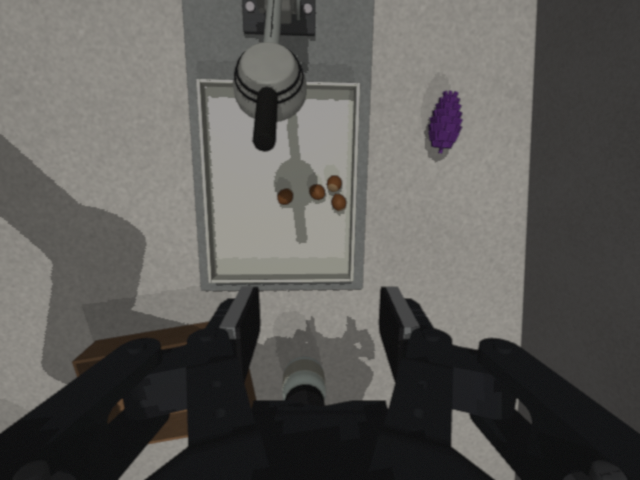

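The outer corner of the grip is at (264,151), giving 47°. I check this picture's bias against the tray corners (198,82), (358,85), (352,282), (211,283).

```bash
python3 -c "
from lamp import *
w=cam('wrist')
P=np.array([[.6961,.0577,.048],[.6705,-.2002,.048],[.4741,-.182,.048],[.5,.0763,.048]])
print(w2p('wrist',P,w).round(1))
im,c=snap('wrist','w50',(180,0,380,300),2.6)
snap('top','t50',(100,90,540,390),1.8)"
```

```text
[[357.8  83. ]
 [350.9 281.3]
 [207.8 283.2]
 [196.2  79.3]]
```

View pics/w50.png

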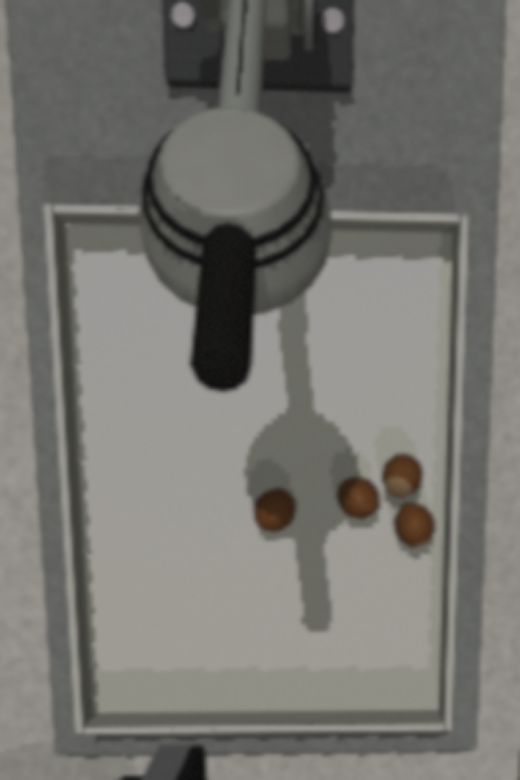

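View pics/t50.png

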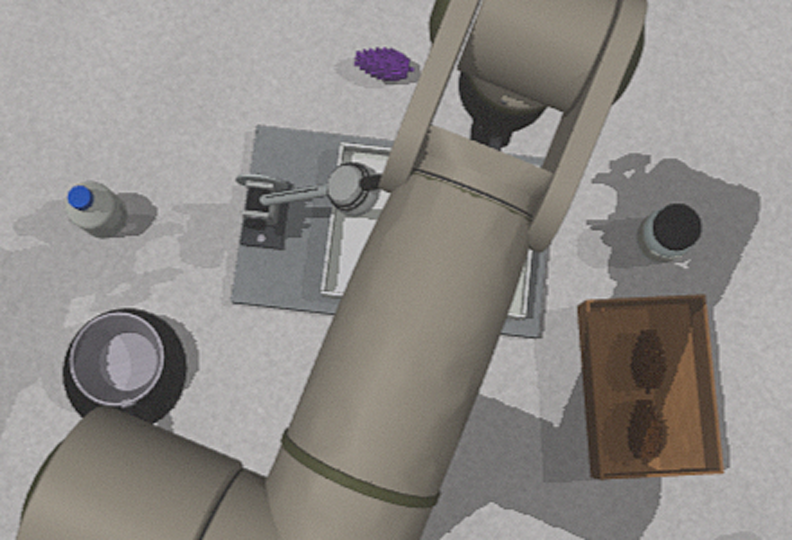

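The tray corners agree within 2 px, so the lamp is at about 47° (±1), within 41–49. I wait 1.5 s, recheck that it holds still, then hand in.

```bash
python3 -m jog '[[0.6,0,0,0,0],[0.6,0,0,0,0],[0.6,0,0,0,0],[0.6,0,0,0,0],[0.6,0,0,0,0],[0.6,0,0,0,0],[0.6,0,0,0,0],[0.6,0,0,0,0],[0.6,0,0,0,0],[0.6,0,0,0,0],[0.6,0,0,0,0],[0.6,0,0,0,0]]' >/dev/null;  python3 lk.py w51; python3 -c "
from h import *
a=cv2.imread('pics/w49.png')[60:160,230:310];b=cv2.imread('pics/w51.png')[60:160,230:310]
print('shift',cv2.phaseCorrelate(a[...,1].astype(np.float32),b[...,1].astype(np.float32)))
A=cv2.imread('pics/w49.png')[200:290,210:360];B=cv2.imread('pics/w51.png')[200:290,210:360]
print('tray shift',cv2.phaseCorrelate(A[...,1].astype(np.float32),B[...,1].astype(np.float32)))
snap('scene','s51',(250,120,430,320),3)"
```

```text
t53.70 tcp [610.8 -95.6 399.1] fing [ 0.07  0.04 -1.  ] jaw [ 0.994 -0.09   0.063] F [-0.   0.4  0.3] w0.599 q [-0.37  0.46  0.93  0.07  1.71 -0.27]
shift ((2.6478287920310635, -5.087603505800367), 0.9592976529598236)
tray shift ((1.2737170449028952, -0.32304364432376076), 0.49810357581244574)
```

View pics/s51.png

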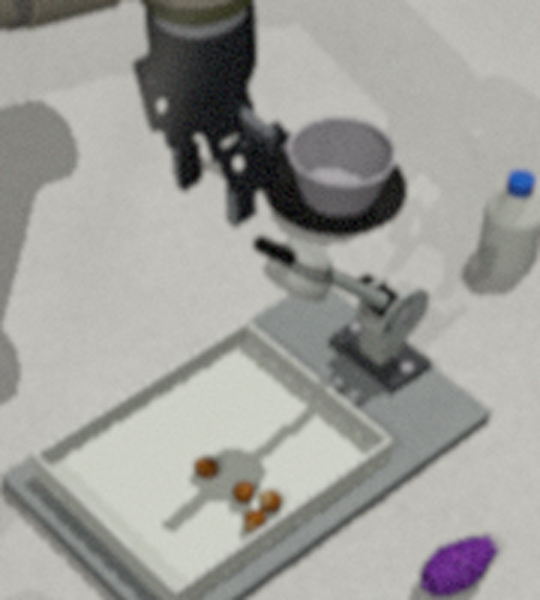

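The hand drifted a few mm, so I compare the fixed scene camera instead.

```bash
python3 -c "
from h import *
a=cv2.imread('pics/l48scene.png');a=cv2.resize(a,None,fx=1/3,fy=1/3,interpolation=3)  # 270..400,190..290
b=cv2.imread('pics/s51.png');b=cv2.resize(b,None,fx=1/3,fy=1/3,interpolation=3) # 250,120
A=a[5:35,55:115,1].astype(np.float32); B=b[75:105,75:135,1].astype(np.float32)
print(cv2.phaseCorrelate(A,B),np.abs(A-B).mean())
g=cv2.cvtColor(cv2.imread('pics/w51.png'),6)[90:170,240:290]; ys,xs=np.where(g<35); print('tip',ys.max()+90,xs[ys==ys.max()]+240)
g=cv2.cvtColor(cv2.imread('pics/w49.png'),6)[90:170,240:290]; ys,xs=np.where(g<35); print('tip49',ys.max()+90)
from lamp import *
w=cam('wrist')
for a in (45,46,47,48):
  x=np.radians(a); d=np.r_[-yd*np.cos(x),np.sin(x)]; nrm=np.r_[yd*np.sin(x),np.cos(x)]
  print(a,w2p('wrist',[np.r_[h,.09]+d*.25-.008*nrm],w).round(1).tolist())"
```

```text
((0.05783180961779166, 0.010821580554834398), 0.9970567819807264) 3.68
tip 144 [266 267 268 269]
tip49 149
45 [[267.2, 155.9]]
46 [[266.7, 151.4]]
47 [[266.2, 146.6]]
48 [[265.8, 141.7]]
```

The lamp is unchanged in the scene camera (shift 0.06 px) and all readings are 46–47.4°. Everything is in place and the hand touches nothing.

```bash
python3 -c "
from plant import *
print(finish_job())"
```

```text
the job is handed in; nothing more can be done
None
```

The job is handed in at about 54 s of the 208 s allowed. By my last camera checks every part of it is met, but the hand-in reported no verdict.

- **Lamp up:** On the first try the handle slipped out of the grip and the arm stopped at about 70°. I gripped harder, swung it to about 88° and let go.
- **Cones:** Both pine cones present are in the cardboard box. I left the purple look-alike alone.
- **Nuts:** All four nuts lie in the tray; none missed. The tool cannot tilt, so I poured by easing the grip until the dipper pivoted in the jaws. Before that, in a low test, it slipped and rested on the tray wall without spilling.
- **Dipper:** It stands upright and empty on the mat, about 9 mm from the mat's centre. Setting it down pressed the mat with up to about 46 N through the dipper, measured at the wrist.
- **Lamp down:** The arm is free and did not move over the last seconds. The camera readings give 46–47.4°, while the gripper position at release gave 45.1°. They disagree by about 2°, but all lie within the allowed 41–49°. I did not nudge it closer to 45°.
- **Jar and bottle:** They look unmoved in the images, and the hand touches nothing.

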